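# Put the gauge set back into its case

## Robot

A 7-joint arm with a two-finger parallel gripper is mounted at the origin on the work surface. World frame = base frame: x ahead of the robot, y to its left, z up, the work surface at z = 0. Lengths are in m, angles in rad, forces in N, time in s.
With the tool pointing down it reaches from about 0.4 to 0.85 m from the base axis. Payload 4.5 kg.
Tool frame: the origin (TCP) lies between the finger pads; the fingertips stand r.tip_reach ahead of it and the grasp point (between the pads) lies 11 mm behind it (r.tip_reach is the distance from the TCP to the fingertips, in m); z points along the fingers, y is the line along which they close (so a half turn about z gives the same grasp; the last joint's range is limited). The gripper opens to 88 mm and grips with 3 to 60 N. Pads are 18 mm wide; open, the fingers measure 123 mm over their backs; the gripper's body (75 mm by 187 mm) begins 45 mm behind the grasp point.
Start: joints at [1.325, 0.689, -0.195, 1.565, 0.157, 0.902, -0.215], TCP at [0.173, -0.601, 0.247] pointing down, gripper open.
Joint ranges: [-3.01, 3.01], [-0.46, 2.08], [-1.47, 1.51], [0.13, 2.56], [-1, 4.14], [0.04, 2.09], [-2.66, 2.66]. Speed limits (rad/s): [2.57, 2.57, 3.14, 3.14, 3.14, 3.14, 3.14].

## Interface

Orientations are given as a unit quaternion [x, y, z, w].
In Python, from plant import r, vision, workorder gives the robot as it stands.
- The arm moves only by the tool drive_tool, never from a script. Its argument "targets" is a list of rows, each an object of numbers: "tx", "ty", "tz": the shift along the world's x, y, z in units of 0.03 m (1.0 is 0.03 m); "wx", "wy", "wz": the turn, a rotation vector about the world's x, y, z in units of 60 degrees (1.0 is 60 degrees); "claw": the opening, from -1 (shut) to 1 (fully open). A call has exactly 8 rows; each row shifts and turns the commanded pose from where the row before left it; what a row does not reach is not made up. A row lasts 1/10 s, in which the tool goes at most 50 mm and 8.59 degrees, less where a joint would pass 70% of its speed; a pose out of reach is approached as far as the arm can. A call with a number of a shift or a turn outside -1 to 1 is refused whole. A call with a gripper value outside its range is refused whole. The fingers move at their own pace and stop on an object; "force" is the grip in N (left out, the last holds). Time passes only in rows, so rows that do not move let the fingers close, or fill a call up. It gives the time, the measured TCP pose, the force, the opening and the grip force at its end, in the units of the state.
- r.get_state(): the state, without advancing time (a new reading comes with each control period).
- vision.snapshot(name): name is "scene" or "top" or "wrist"; returns a dict with "image" (400x640x3 uint8, blue, green, red), "range_z" (400x640 float32, m along the optical axis (not along the pixel's ray), 0 where there is no reading), "K" (3x3 intrinsics, pixels), "cam_to_world" (4x4, takes a point from camera to world coordinates). Camera axes: x right, y up, looking along -z (the intrinsics and any distortion apply to the point x, -y, -z); pixel columns grow to the right and rows downward; lengths in m; the calibration is good to about 2 mm. A picture is of the moment at which its call begins.
- workorder.finish_job(): hands the job in; it is judged then, once.
The state is a dict: "clock": time; "q": joint angles; "qd": joint speeds; "joint_torque": joint torques, N m; "tool_pos": TCP position; "eef_rot": TCP orientation; "contact_force": force on the tool from outside, world axes, zero at the start; "moment": the same for the moment, N m; "opening": opening from 0.0 (shut) to 1.0 (fully open); "finger_force": force on a finger pad.
Only numpy, scipy, OpenCV 4.12 (cv2) and the standard library are available. Lean on these libraries where they do the work, as an engineer would, in place of code of your own. Each camera call takes 0.05 s, during which the arm holds its last target. There are 200 camera calls.

## Task

Put the four gauges scattered on the table - the large and the small setting ring, the gauge block and the V-block - back into the open wooden case, each lying flat, upright as it stands now, on the floor of the recess made for its shape and size. Set each one down gently, without dropping it, and leave the solid disc and the hexagon nut where they are: they do not belong to the set.

Things in the scene. Friction and masses are not known exactly. Their poses are not given: they have to be found in the camera images.
- large_ring: Plain steel setting ring, lying flat: outside diameter 60, bore 40 right through, height 34 mm, 0.42 kg. Origin: centre of its underside; z up.
- small_ring: Plain steel setting ring, lying flat: outside diameter 42, bore 22 right through, height 34 mm, 0.27 kg. Origin: centre of its underside; z up.
- gauge_block: Plain rectangular steel gauge block, 72 long (its x) by 24 wide (its y) by 34 mm high, 0.46 kg. Origin: centre of its underside; z up.
- v_block: Steel V-block, 60 long (its x) by 40 wide (its y) by 38 mm high, flat sides, with a V groove (26 wide, 13 deep) along x in its top, 0.52 kg. Origin: centre of its underside; z up.
- solid_disc: Look-alike, not part of the set: solid steel disc without a bore, diameter 60, height 34 mm, 0.75 kg. Origin: centre of its underside; z up.
- hex_nut: Look-alike, not part of the set: steel hexagon nut, 42 across flats, bore 22, height 34 mm, 0.3 kg. Origin: centre of its underside; z up.
- recess_large_round: Brown wooden insert block 100 x 100 x 14 mm with a round recess, diameter 76 mm, for the large ring. One of four, fixed two by two, 101 mm apart, in any order, in an open shallow light-wood case (218 mm square, rim level with the blocks' tops, 20 mm above the table; lid open flat beyond it). Origin: centre of its underside, 6 mm above the table; z up.
- recess_small_round: Insert block like the others (100 x 100 x 14 mm), fixed, with a round recess, diameter 58 mm, for the small ring. The floor of every recess is 8 mm above its block's underside, so 14 mm above the table. Origin: centre of its underside, 6 mm above the table; z up.
- recess_long: Insert block like the others (100 x 100 x 14 mm), fixed, with a narrow rectangular recess, 88 (its x) by 40 mm (its y), for the gauge block. Recesses are 6 mm deep, straight-walled, in the block's middle. Origin: centre of its underside, 6 mm above the table; z up.
- recess_wide: Insert block like the others (100 x 100 x 14 mm), fixed, with a rectangular recess, 76 (its x) by 56 mm (its y), for the V-block. Fingers do not fit into a recess beside its piece: hold each piece at least 9 mm above its underside. Origin: centre of its underside, 6 mm above the table; z up.
Things that resemble listed ones, but are neither listed nor needed, are in the scene too. Leave any green look-alike of the small_ring alone. Leave any pink look-alike of the gauge_block alone.

How it is judged:
At the end, for the whole second after the job is handed in: Each gauge is at rest in its own recess: within 15 mm horizontally of the block's centre, underside 4 to 11.5 mm above the block's underside (on the recess floor), tilted less than 0.1 rad; the solid disc and hexagon nut are within 20 mm of where they were (horizontal distance between large_ring and recess_large_round below 0.015 m and z of large_ring in the frame of recess_large_round between 0.004 and 0.0115 m and angle between each of large_ring, small_ring, gauge_block, v_block's own z axis and vertical below 0.1 rad and linear speed of each of large_ring, small_ring, gauge_block, v_block below 0.02 m/s and angular speed of each of large_ring, small_ring, gauge_block, v_block below 0.2 rad/s and horizontal distance between small_ring and recess_small_round below 0.015 m and z of small_ring in the frame of recess_small_round between 0.004 and 0.0115 m and horizontal distance between gauge_block and recess_long below 0.015 m and z of gauge_block in the frame of recess_long between 0.004 and 0.0115 m and horizontal distance between v_block and recess_wide below 0.015 m and z of v_block in the frame of recess_wide between 0.004 and 0.0115 m and distance of each of solid_disc, hex_nut from where it was at the start of the episode below 0.02 m); the robot touches nothing.
It fails at once if a gauge is dropped: it moves faster than 0.6 m/s while not held by the fingers (a fall of about 18 mm) ((linear speed of large_ring above 0.6 m/s and contact force between the fingers and large_ring below 0.05 N) or (linear speed of small_ring above 0.6 m/s and contact force between the fingers and small_ring below 0.05 N) or (linear speed of gauge_block above 0.6 m/s and contact force between the fingers and gauge_block below 0.05 N) or (linear speed of v_block above 0.6 m/s and contact force between the fingers and v_block below 0.05 N)).
It fails at once if the solid disc is displaced by more than 20 mm (distance of solid_disc from where it was at the start of the episode above 0.02 m).
It fails at once if the hex nut is displaced by more than 20 mm (distance of hex_nut from where it was at the start of the episode above 0.02 m).
It also fails if it takes over 125 s, if anything falls off the work surface, if the arm or the gripper's body presses on something with over 40 N, if the wrist force passes 120 N, or if a joint passes its speed limit or range.

## Working session

There is one attempt and no reset: what is moved stays moved. The work goes in short steps, Python scripts to look and compute and a tool call to move; the robot and the scene stay as the last step left them, time stands still between calls to the robot, and variables do not carry over. Pictures are saved under pics/ and viewed, at most 14 in all, crops included, and the job is handed in when it is done.

Besides the shell and the picture viewer there is one more tool, called after "Emit:" as name(argument=value, ...) on one line, values as JSON. drive_tool: Moves the arm, as the interface text tells. Its arguments: {"type":"object","properties":{"targets":{"type":"array","items":{"type":"object","properties":{"tx":{"type":"number"},"ty":{"type":"number"},"tz":{"type":"number"},"wx":{"type":"number"},"wy":{"type":"number"},"wz":{"type":"number"},"claw":{"type":"number"}}}},"force":{"type":"number"}},"required":["targets"]}

```bash
ls; mkdir -p pics
python3 - <<'E'
from plant import r, vision
import cv2,numpy as np
print(r.get_state(), r.tip_reach)
for n in("top","scene"):
    s=vision.snapshot(n); cv2.imwrite(f"pics/{n}0.png",s["image"]); np.savez(f"{n}0.npz",**s); print(n,s["K"],s["cam_to_world"])
E
```

```text
pics
{'clock': 0.0, 'q': array([ 1.32484143,  0.68997098, -0.19453511,  1.56633298,  0.1572933 ,
        0.90247498, -0.21511305]), 'qd': array([ 0.00084892, -0.00118197,  0.00065961,  0.00055279, -0.00075734,
        0.00100843, -0.00076897]), 'joint_torque': array([-5.26425047e-04, -5.27561760e+01, -1.26700357e+00, -1.53431135e+01,
       -5.26638783e-02,  6.70742244e-03,  1.88769736e-04]), 'tool_pos': array([ 0.17237516, -0.60012885,  0.2459216 ]), 'eef_rot': array([ 9.90226965e-01,  1.39462371e-01, -1.79065536e-04, -8.79138709e-04]), 'contact_force': array([-0.02403357, -0.24820474,  0.20778948]), 'moment': array([-0.00596583,  0.00539493,  0.00619504]), 'finger_force': 0.0, 'opening': 1.0000383313841463} 0.008
top [[438.11596535   0.         313.53612296]
 [  0.         438.11596535 192.88617948]
 [  0.           0.           1.        ]] [[-0.0234189   0.99233669 -0.12132373  0.37879692]
 [-0.99968539 -0.02433517 -0.00607592 -0.04454921]
 [-0.0089818   0.12114327  0.9925944   0.98790075]
 [ 0.          0.          0.          1.        ]]
scene [[423.12362059   0.         312.75698683]
 [  0.         423.12362059 196.73415879]
 [  0.           0.           1.        ]] [[ 0.34253418 -0.76729022  0.54215869  1.01995865]
 [ 0.93949077  0.27652545 -0.20221466 -0.20753299]
 [ 0.00523665  0.57861852  0.8155815   0.80232156]
 [ 0.          0.          0.          1.        ]]
```

View pics/top0.png

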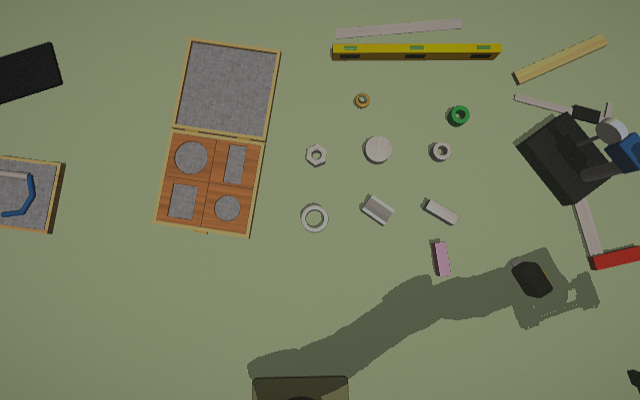

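View pics/scene0.png

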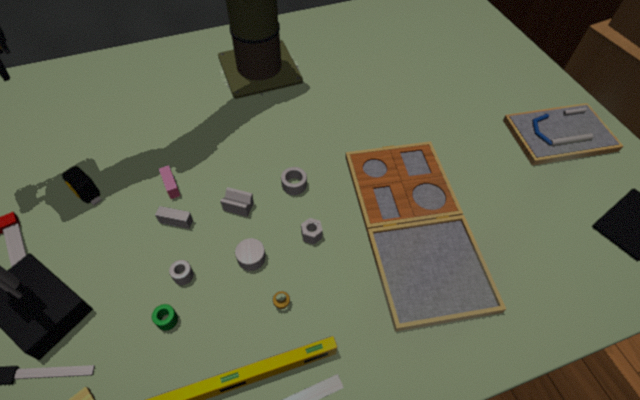

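Candidates in the top image:
- Rings: steel small ring (441,151), versus the green ring (459,115), the orange ring (362,100) and the hex nut (316,155).
- Large ring (314,218), versus the solid disc (378,150).
- Gauge block (440,211), versus the pink block (441,258).
- V-block (377,209).
- Recesses: large round (191,157), long (235,164), wide (183,202), small round (228,208).

I choose the steel-coloured ones with the described shapes.

```bash
cat > h.py <<'E'
import cv2,numpy as np
def world(s,z=None):
    "per-pixel world points from depth, or on the plane z"
    K,T=s["K"],s["cam_to_world"]; h,w=s["range_z"].shape
    u,v=np.meshgrid(np.arange(w),np.arange(h))
    d=np.stack([(u-K[0,2])/K[0,0],-(v-K[1,2])/K[1,1],-np.ones_like(u,float)],-1)@T[:3,:3].T
    k=s["range_z"][...,None] if z is None else ((z-T[2,3])/d[...,2])[...,None]
    return T[:3,3]+d*k
def rect(P):
    (c,wh,a)=cv2.minAreaRect((P[:,:2]*1000).astype(np.float32)); 
    if wh[0]<wh[1]: wh=wh[::-1]; a+=90
    return np.round(c,1),np.round(wh,1),round((a+90)%180-90,1)
E
python3 - <<'E'
from h import *
s=dict(np.load("top0.npz")); W=world(s); im=s["image"]
for n,(u,v) in dict(small=(441,151),large=(314,218),vb=(377,209),gb=(440,211),disc=(378,150),nut=(316,155),green=(459,115),pink=(441,258)).items():
    m=np.zeros(W.shape[:2],bool); m[v-24:v+25,u-22:u+23]=1
    m&=(W[...,2]>0.022)&(W[...,2]<.06)
    k,l=cv2.connectedComponents(m.astype(np.uint8)); 
    b=max(range(1,k),key=lambda i:(l==i).sum()); P=W[l==b]
    print(n,rect(P),np.round(np.percentile(P[:,2],[5,50,95]),4),len(P))
hsv=cv2.cvtColor(im,cv2.COLOR_BGR2HSV)
for z in(0.014,0.02):
  F=world(s,z)
  for n,(u,v) in dict(Rlarge=(191,157),Rlong=(235,164),Rwide=(183,202),Rsmall=(228,208)).items():
    m=(hsv[...,1]<70).astype(np.uint8); k,l=cv2.connectedComponents(m,connectivity=4); q=l==l[v,u]
    print(n,z,rect(F[q]),q.sum(),np.median(W[q][:,2]))
c=im[85:285,150:480]; cv2.imwrite("pics/crop.png",cv2.resize(c,None,fx=2.4,fy=2.4,interpolation=cv2.INTER_CUBIC))
E
```

```text
small (array([ 584.7, -324.9]), array([40.6, 38.9]), -46.9) [0.0254 0.0329 0.0361] 236
large (array([440.4, -38.4]), array([56.9, 56.9]), 88.5) [0.0301 0.0334 0.0363] 335
vb (array([ 455.9, -177.6]), array([60.1, 40.7]), 53.0) [0.025  0.034  0.0396] 532
gb (array([ 448.5, -317.4]), array([71.7, 24.9]), 58.1) [0.0268 0.0333 0.0363] 400
disc (array([ 592.2, -184.3]), array([59. , 58.5]), 50.5) [0.0302 0.0333 0.0362] 577
nut (array([582.3, -46.2]), array([45.9, 42.2]), 53.9) [0.0284 0.0333 0.0363] 254
green (array([ 666.7, -370.2]), array([41.6, 40.4]), -27.8) [0.0246 0.0324 0.0358] 240
pink (array([ 346.9, -312. ]), array([72.2, 25.2]), 5.7) [0.0279 0.0332 0.036 ] 419
Rlarge 0.014 (array([585.6, 237.4]), array([73.1, 71.5]), 88.6) 827 0.014207560611425807
Rlong 0.014 (array([568.5, 137.6]), array([87.4, 38.5]), -10.1) 647 0.014126136213139073
Rwide 0.014 (array([486.4, 255.2]), array([74.8, 54.1]), -10.4) 801 0.01409150290729655
Rsmall 0.014 (array([468.7, 155.5]), array([54. , 53.8]), 88.6) 500 0.014008675939505444
Rlarge 0.02 (array([584.4, 235.6]), array([72.6, 71.1]), 88.6) 827 0.014207560611425807
Rlong 0.02 (array([567.3, 136.5]), array([86.8, 38.3]), -10.1) 647 0.014126136213139073
Rwide 0.02 (array([485.8, 253.4]), array([74.3, 53.7]), -10.4) 801 0.01409150290729655
Rsmall 0.02 (array([468.1, 154.3]), array([53.7, 53.5]), 88.6) 500 0.014008675939505444
```

View pics/crop.png

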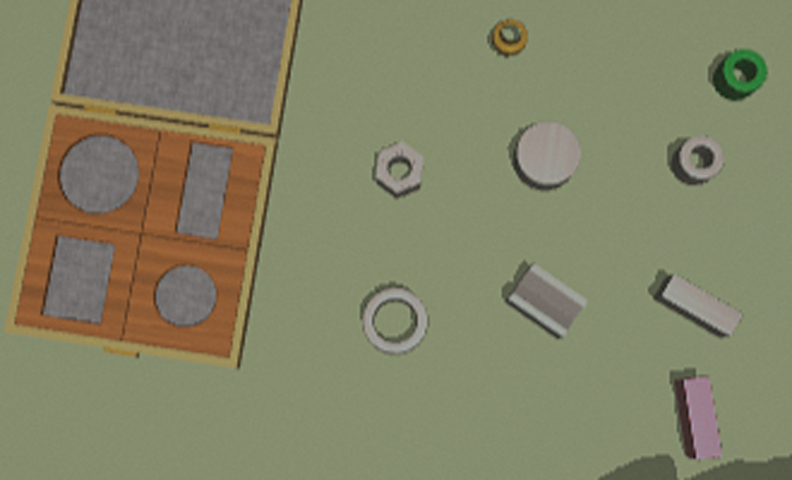

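The crop shows bored steel rings at (395,318) and (697,160), the V-block at (545,300) and the steel gauge block at (700,305). The disc (547,155) has no bore, and the nut is at (398,168). The recesses are clear, so I start with the gauge block.

Emit:
drive_tool(targets=[{"tx": 0.9, "ty": 0.9, "tz": 0, "wz": 0.1, "claw": 1}, {"tx": 0.9, "ty": 0.9, "wz": 0.1, "claw": 1}, {"tx": 0.9, "ty": 0.9, "wz": 0.1, "claw": 1}, {"tx": 0.9, "ty": 0.9, "wz": 0.1, "claw": 1}, {"tx": 0.9, "ty": 0.9, "wz": 0.1, "claw": 1}, {"tx": 0.9, "ty": 0.9, "wz": 0.1, "claw": 1}, {"tx": 0.9, "ty": 0.9, "wz": 0.1, "claw": 1}, {"tx": 0.9, "ty": 0.9, "claw": 1}], force=30)

```text
validation failed for argument at $.ta...
```

```bash
cat > go.py <<'E'
import sys,numpy as np
from scipy.spatial.transform import Rotation as R
from plant import r
def go(x,y,z,psi):
    "print remaining shift (units) and turn (rotvec units) to tool-down pose, mm/deg"
    s=r.get_state(); a=np.radians(psi)
    T=R.from_matrix(np.array([[np.cos(a),np.sin(a),0],[np.sin(a),-np.cos(a),0],[0,0,-1]]))
    c=R.from_quat(s["eef_rot"]); d=(T*c.inv()).as_rotvec()/(np.pi/3)
    print("shift",np.round((np.array([x,y,z])/1000-s["tool_pos"])/.03,2),"turn",np.round(d,3),"psi",round(np.degrees(np.arctan2(*c.as_matrix()[1::-1,0])),1),"q7",round(s["q"][6],2),"q",np.round(s["q"],2),"open",round(s["opening"]*88,1),"t",round(s["clock"],1),"F",np.round(s["contact_force"],1))
if __name__=="__main__": go(*map(float,sys.argv[1:]))
E
python3 go.py 448.5 -317.4 90 58.1
```

```text
shift [ 9.2   9.43 -5.2 ] turn [-0.001 -0.001  0.701] psi 16.0 q7 -0.22 q [ 1.32  0.69 -0.19  1.57  0.16  0.9  -0.22] open 88.1 t 0.1 F [-0.2 -0.5 -0. ]
```

The call was refused, probably because every row needs all seven keys.

Emit:
drive_tool(targets=[{"tx": 0.9, "ty": 0.9, "tz": 0, "wx": 0, "wy": 0, "wz": 0.1, "claw": 1}, {"tx": 0.9, "ty": 0.9, "tz": 0, "wx": 0, "wy": 0, "wz": 0.1, "claw": 1}, {"tx": 0.9, "ty": 0.9, "tz": 0, "wx": 0, "wy": 0, "wz": 0.1, "claw": 1}, {"tx": 0.9, "ty": 0.9, "tz": 0, "wx": 0, "wy": 0, "wz": 0.1, "claw": 1}, {"tx": 0.9, "ty": 0.9, "tz": 0, "wx": 0, "wy": 0, "wz": 0.1, "claw": 1}, {"tx": 0.9, "ty": 0.9, "tz": 0, "wx": 0, "wy": 0, "wz": 0.1, "claw": 1}, {"tx": 0.9, "ty": 0.9, "tz": 0, "wx": 0, "wy": 0, "wz": 0.1, "claw": 1}, {"tx": 0.9, "ty": 0.9, "tz": 0, "wx": 0, "wy": 0, "wz": 0, "claw": 1}], force=30)

```text
clock: 0.9
tool_pos: [0.3892, -0.3835, 0.2464]
eef_rot: [0.874, 0.486, -0.0, -0.0]
contact_force: [-0.0, 0.3, -0.8]
opening: 1.002
finger_force: 0.0
```

```bash
python3 go.py 448.5 -317.4 90 58.1
```

```text
shift [ 1.98  2.2  -5.21] turn [-0.001 -0.    -0.001] psi 58.1 q7 -0.16 q [ 0.93  0.6  -0.38  1.8   0.3   0.8  -0.16] open 88.2 t 0.9 F [-0.   0.3 -0.8]
```

Emit:
drive_tool(targets=[{"tx": 0.5, "ty": 0.55, "tz": -0.7, "wx": 0, "wy": 0, "wz": 0, "claw": 1}, {"tx": 0.5, "ty": 0.55, "tz": -0.7, "wx": 0, "wy": 0, "wz": 0, "claw": 1}, {"tx": 0.5, "ty": 0.55, "tz": -0.7, "wx": 0, "wy": 0, "wz": 0, "claw": 1}, {"tx": 0.5, "ty": 0.55, "tz": -0.7, "wx": 0, "wy": 0, "wz": 0, "claw": 1}, {"tx": 0, "ty": 0, "tz": -0.7, "wx": 0, "wy": 0, "wz": 0, "claw": 1}, {"tx": 0, "ty": 0, "tz": -0.7, "wx": 0, "wy": 0, "wz": 0, "claw": 1}, {"tx": 0, "ty": 0, "tz": -0.5, "wx": 0, "wy": 0, "wz": 0, "claw": 1}, {"tx": 0, "ty": 0, "tz": 0, "wx": 0, "wy": 0, "wz": 0, "claw": 1}])

```text
clock: 1.7
tool_pos: [0.4473, -0.3178, 0.1037]
eef_rot: [0.874, 0.485, -0.001, -0.002]
contact_force: [0.7, 0.4, 0.3]
opening: 1.004
finger_force: 0.0
```

```bash
python3 go.py 448.5 -317.4 19 58.1
python3 - <<'E'
from h import *
from plant import vision
s=vision.snapshot("wrist"); cv2.imwrite("pics/w1.png",s["image"]); W=world(s)
m=(W[...,2]>.029)&(W[...,2]<.042)&(s["range_z"]>0)&(np.hypot(W[...,0]-.4485,W[...,1]+.317)<.06)
print(rect(W[m]),m.sum(),np.median(W[m][:,2]))
E
```

```text
shift [ 0.04  0.01 -2.82] turn [-0.002 -0.004  0.001] psi 58.1 q7 -0.42 q [ 0.68  0.81 -0.25  1.9   0.41  0.48 -0.42] open 88.4 t 1.7 F [0.7 0.4 0.3]
(array([ 449.2, -318.8]), array([72.5, 24.1]), 57.5) 3930 0.03454810528040904
```

View pics/w1.png

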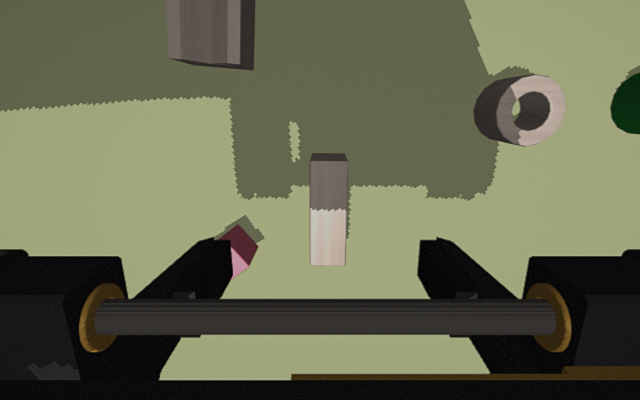

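The gauge block is centred between the fingers at (328,210). The pink block at (240,250) is close to the left finger, so I narrow the opening before descending.

Emit:
drive_tool(targets=[{"tx": 0.06, "ty": -0.03, "tz": -0.2, "wx": 0, "wy": 0, "wz": 0, "claw": 0.3}, {"tx": 0, "ty": 0, "tz": -0.6, "wx": 0, "wy": 0, "wz": 0, "claw": 0.3}, {"tx": 0, "ty": 0, "tz": -0.6, "wx": 0, "wy": 0, "wz": 0, "claw": 0.3}, {"tx": 0, "ty": 0, "tz": -0.6, "wx": 0, "wy": 0, "wz": 0, "claw": 0.3}, {"tx": 0, "ty": 0, "tz": -0.5, "wx": 0, "wy": 0, "wz": 0, "claw": 0.3}, {"tx": 0, "ty": 0, "tz": -0.3, "wx": 0, "wy": 0, "wz": 0, "claw": 0.3}, {"tx": 0, "ty": 0, "tz": 0, "wx": 0, "wy": 0, "wz": 0, "claw": 0.3}, {"tx": 0, "ty": 0, "tz": 0, "wx": 0, "wy": 0, "wz": 0, "claw": -1}], force=30)

```text
clock: 2.55
tool_pos: [0.4509, -0.3199, 0.0223]
eef_rot: [0.875, 0.485, 0.0, 0.0]
contact_force: [-0.7, 0.9, -0.4]
opening: 0.58
finger_force: 0.0
```

Emit:
drive_tool(targets=[{"tx": 0, "ty": 0, "tz": 0, "wx": 0, "wy": 0, "wz": 0, "claw": -1}, {"tx": 0, "ty": 0, "tz": 0, "wx": 0, "wy": 0, "wz": 0, "claw": -1}, {"tx": 0, "ty": 0, "tz": 0, "wx": 0, "wy": 0, "wz": 0, "claw": -1}, {"tx": 0, "ty": 0, "tz": 0, "wx": 0, "wy": 0, "wz": 0, "claw": -1}, {"tx": 0, "ty": 0, "tz": 0, "wx": 0, "wy": 0, "wz": 0, "claw": -1}, {"tx": 0, "ty": 0, "tz": 0, "wx": 0, "wy": 0, "wz": 0, "claw": -1}, {"tx": 0, "ty": 0, "tz": 0, "wx": 0, "wy": 0, "wz": 0, "claw": -1}, {"tx": 0, "ty": 0, "tz": 0, "wx": 0, "wy": 0, "wz": 0, "claw": -1}])

```text
clock: 3.35
tool_pos: [0.4492, -0.3191, 0.022]
eef_rot: [0.875, 0.485, -0.001, -0.001]
contact_force: [-3.0, 2.1, 5.0]
opening: 0.269
finger_force: 30.0
```

```bash
python3 go.py 568 137 110 -10.2
```

```text
shift [ 3.96 15.2   2.93] turn [-0.002 -0.002 -1.137] psi 58.0 q7 -0.47 q [ 0.63  0.95 -0.17  1.92  0.46  0.31 -0.47] open 23.7 t 3.4 F [-3.   2.1  5. ]
```

Emit:
drive_tool(targets=[{"tx": 0, "ty": 0, "tz": 0.5, "wx": 0, "wy": 0, "wz": 0, "claw": -1}, {"tx": 0, "ty": 0, "tz": 0.8, "wx": 0, "wy": 0, "wz": 0, "claw": -1}, {"tx": 0, "ty": 0, "tz": 0.8, "wx": 0, "wy": 0, "wz": 0, "claw": -1}, {"tx": 0.2, "ty": 0.5, "tz": 0.8, "wx": 0, "wy": 0, "wz": -0.1, "claw": -1}, {"tx": 0.3, "ty": 0.9, "tz": 0.1, "wx": 0, "wy": 0, "wz": -0.1, "claw": -1}, {"tx": 0.3, "ty": 0.9, "tz": 0, "wx": 0, "wy": 0, "wz": -0.1, "claw": -1}, {"tx": 0.3, "ty": 0.9, "tz": 0, "wx": 0, "wy": 0, "wz": -0.1, "claw": -1}, {"tx": 0.3, "ty": 0.9, "tz": 0, "wx": 0, "wy": 0, "wz": -0.1, "claw": -1}], force=40)

```text
clock: 4.15
tool_pos: [0.4925, -0.1955, 0.1114]
eef_rot: [0.971, 0.24, -0.0, -0.0]
contact_force: [0.3, -0.7, -4.5]
opening: 0.267
finger_force: 40.0
```

Emit:
drive_tool(targets=[{"tx": 0.3, "ty": 0.9, "tz": 0, "wx": 0, "wy": 0, "wz": -0.1, "claw": -1}, {"tx": 0.3, "ty": 0.9, "tz": 0, "wx": 0, "wy": 0, "wz": -0.1, "claw": -1}, {"tx": 0.3, "ty": 0.9, "tz": 0, "wx": 0, "wy": 0, "wz": -0.1, "claw": -1}, {"tx": 0.3, "ty": 0.9, "tz": 0, "wx": 0, "wy": 0, "wz": -0.1, "claw": -1}, {"tx": 0.3, "ty": 0.9, "tz": 0, "wx": 0, "wy": 0, "wz": -0.1, "claw": -1}, {"tx": 0.3, "ty": 0.9, "tz": 0, "wx": 0, "wy": 0, "wz": -0.1, "claw": -1}, {"tx": 0.3, "ty": 0.9, "tz": 0, "wx": 0, "wy": 0, "wz": 0, "claw": -1}, {"tx": 0.3, "ty": 0.9, "tz": 0, "wx": 0, "wy": 0, "wz": 0, "claw": -1}])

```text
clock: 4.95
tool_pos: [0.5643, 0.0208, 0.1111]
eef_rot: [0.998, -0.069, -0.0, 0.0]
contact_force: [0.4, -0.4, -5.2]
opening: 0.273
finger_force: 40.0
```

```bash
python3 go.py 568 137 110 -10.2
```

```text
shift [ 0.12  3.87 -0.04] turn [ 0.    -0.001 -0.038] psi -7.9 q7 -1.63 q [-0.19  0.81  0.13  1.87 -0.2   0.47 -1.63] open 24.0 t 5.0 F [ 0.4 -0.4 -5.2]
```

Continue to above the recess and check from there.

Emit:
drive_tool(targets=[{"tx": 0.02, "ty": 0.9, "tz": 0, "wx": 0, "wy": 0, "wz": -0.02, "claw": -1}, {"tx": 0.02, "ty": 0.9, "tz": 0, "wx": 0, "wy": 0, "wz": -0.018, "claw": -1}, {"tx": 0.02, "ty": 0.9, "tz": 0, "wx": 0, "wy": 0, "wz": 0, "claw": -1}, {"tx": 0.02, "ty": 0.8, "tz": 0, "wx": 0, "wy": 0, "wz": 0, "claw": -1}, {"tx": 0, "ty": 0.3, "tz": 0, "wx": 0, "wy": 0, "wz": 0, "claw": -1}, {"tx": 0, "ty": 0, "tz": -0.3, "wx": 0, "wy": 0, "wz": 0, "claw": -1}, {"tx": 0, "ty": 0, "tz": -0.7, "wx": 0, "wy": 0, "wz": 0, "claw": -1}, {"tx": 0, "ty": 0, "tz": 0, "wx": 0, "wy": 0, "wz": 0, "claw": -1}])

```text
clock: 5.75
tool_pos: [0.5647, 0.1305, 0.0791]
eef_rot: [0.996, -0.09, -0.003, 0.002]
contact_force: [-1.5, -0.5, -5.8]
opening: 0.268
finger_force: 40.0
```

```bash
python3 go.py 568 137 36 -10.2
python3 - <<'E'
from plant import vision
import cv2,numpy as np
for n in("wrist","scene"):
    s=vision.snapshot(n); cv2.imwrite(f"pics/{n}2.png",s["image"]); np.savez(f"{n}2.npz",**s)
E
```

```text
shift [ 0.11  0.22 -1.44] turn [ 0.003 -0.005  0.003] psi -10.4 q7 -1.8 q [-0.4   0.88  0.16  1.83 -0.27  0.46 -1.8 ] open 23.6 t 5.8 F [-1.5 -0.5 -5.8]
```

View pics/wrist2.png

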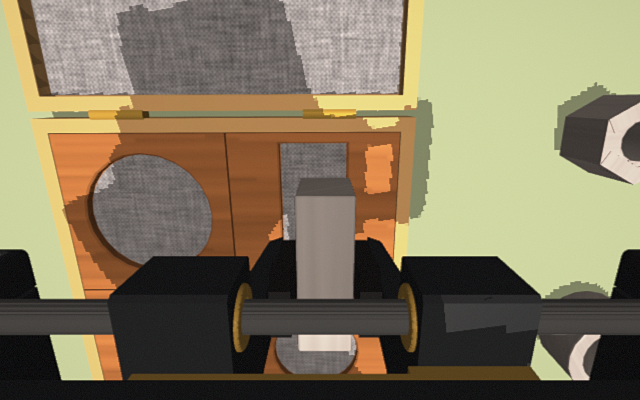

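The wrist view shows the block held level. The far edge of the long recess runs from (280,143) to (348,142), and I check the recess centre from that.

Run:
```python
from h import *
s=dict(np.load("wrist2.npz")); F=world(s,.02)*1000
a,b=F[143,280,:2],F[142,348,:2]; d=b-a; print(a,b,np.linalg.norm(d))
print((a+b)/2-44*np.array([np.cos(np.radians(-10.2)),np.sin(np.radians(-10.2))]))
W=world(s); P=W[150:400]; m=(W[...,2]>.08)&(W[...,2]<.1);m[:180]=0;m[:,:290]=0;m[:,360:]=0;m[290:]=0
print(rect(W[m]),np.median(W[m][:,2]))
c=s["image"]
hsv=cv2.cvtColor(c,cv2.COLOR_BGR2HSV); g=((hsv[...,1]<70)).astype(np.uint8); k,l=cv2.connectedComponents(g,connectivity=4); q=l==l[200,150]; print(rect(world(s,.014)[q]),q.sum())
```

```text
[616.71719315 147.11675196] [610.14993014 108.23608159] 39.431402109449245
[570.12895489 135.46814535]
(array([580.3, 127.8]), array([42.1, 30.2]), -10.6) 0.09153848862850633
(array([554.9, 134.8]), array([483.3, 269.2]), 79.4) 161571
```

```bash
python3 go.py 569 136.3 36 -10.2
```

```text
shift [ 0.09  0.17 -1.51] turn [ 0.002 -0.002  0.003] psi -10.4 q7 -1.8 q [-0.4   0.88  0.16  1.83 -0.27  0.46 -1.8 ] open 23.6 t 5.8 F [-0.5 -1.  -4.5]
```

Emit:
drive_tool(targets=[{"tx": 0.09, "ty": 0.17, "tz": 0, "wx": 0, "wy": 0, "wz": 0, "claw": -1}, {"tx": 0, "ty": 0, "tz": -0.4, "wx": 0, "wy": 0, "wz": 0, "claw": -1}, {"tx": 0, "ty": 0, "tz": -0.4, "wx": 0, "wy": 0, "wz": 0, "claw": -1}, {"tx": 0, "ty": 0, "tz": -0.3, "wx": 0, "wy": 0, "wz": 0, "claw": -1}, {"tx": 0, "ty": 0, "tz": -0.2, "wx": 0, "wy": 0, "wz": 0, "claw": -1}, {"tx": 0, "ty": 0, "tz": -0.1, "wx": 0, "wy": 0, "wz": 0, "claw": -1}, {"tx": 0, "ty": 0, "tz": 0, "wx": 0, "wy": 0, "wz": 0, "claw": -1}, {"tx": 0, "ty": 0, "tz": 0, "wx": 0, "wy": 0, "wz": 0, "claw": -1}])

```text
clock: 6.65
tool_pos: [0.5698, 0.1384, 0.0399]
eef_rot: [0.996, -0.089, 0.0, 0.0]
contact_force: [-0.3, -0.0, -4.0]
opening: 0.266
finger_force: 40.0
```

```bash
python3 go.py 569 136.3 36 -10.2
```

```text
shift [-0.03 -0.07 -0.13] turn [0.    0.    0.001] psi -10.3 q7 -1.8 q [-0.39  0.95  0.13  1.82 -0.29  0.39 -1.8 ] open 23.4 t 6.7 F [-0.3 -0.  -4. ]
```

Emit:
drive_tool(targets=[{"tx": -0.03, "ty": -0.06, "tz": -0.05, "wx": 0, "wy": 0, "wz": 0, "claw": -1}, {"tx": 0, "ty": 0, "tz": -0.05, "wx": 0, "wy": 0, "wz": 0, "claw": -1}, {"tx": 0, "ty": 0, "tz": -0.03, "wx": 0, "wy": 0, "wz": 0, "claw": -1}, {"tx": 0, "ty": 0, "tz": -0.02, "wx": 0, "wy": 0, "wz": 0, "claw": -1}, {"tx": 0, "ty": 0, "tz": 0, "wx": 0, "wy": 0, "wz": 0, "claw": -1}, {"tx": 0, "ty": 0, "tz": 0, "wx": 0, "wy": 0, "wz": 0, "claw": -1}, {"tx": 0, "ty": 0, "tz": 0, "wx": 0, "wy": 0, "wz": 0, "claw": -1}, {"tx": 0, "ty": 0, "tz": 0, "wx": 0, "wy": 0, "wz": 0, "claw": -1}])

```text
clock: 7.45
tool_pos: [0.5686, 0.1365, 0.036]
eef_rot: [0.996, -0.089, 0.0, 0.0]
contact_force: [-2.6, -1.4, 5.8]
opening: 0.264
finger_force: 40.0
```

The force went from -4 N to +6 N, so the block is on the floor. Release and lift.

Emit:
drive_tool(targets=[{"tx": 0, "ty": 0, "tz": 0, "wx": 0, "wy": 0, "wz": 0, "claw": 0.0}, {"tx": 0, "ty": 0, "tz": 0, "wx": 0, "wy": 0, "wz": 0, "claw": 0.0}, {"tx": 0, "ty": 0, "tz": 0, "wx": 0, "wy": 0, "wz": 0, "claw": 0.0}, {"tx": 0, "ty": 0, "tz": 0, "wx": 0, "wy": 0, "wz": 0, "claw": 0.0}, {"tx": 0, "ty": 0, "tz": 0.6, "wx": 0, "wy": 0, "wz": 0, "claw": 0.0}, {"tx": 0, "ty": 0, "tz": 0.9, "wx": 0, "wy": 0, "wz": 0, "claw": 0.0}, {"tx": -0.2, "ty": -0.6, "tz": 0.9, "wx": 0, "wy": 0, "wz": 0.1, "claw": 0.5}, {"tx": -0.3, "ty": -0.9, "tz": 0, "wx": 0, "wy": 0, "wz": 0.1, "claw": 0.8}])

```text
clock: 8.25
tool_pos: [0.5564, 0.0937, 0.1102]
eef_rot: [1.0, 0.019, 0.004, -0.001]
contact_force: [1.2, -0.8, -0.0]
opening: 0.654
finger_force: 0.0
```

Emit:
drive_tool(targets=[{"tx": -0.34, "ty": -0.95, "tz": 0, "wx": 0, "wy": 0, "wz": 0.1, "claw": 0.8}, {"tx": -0.34, "ty": -0.95, "tz": 0, "wx": 0, "wy": 0, "wz": 0.1, "claw": 0.8}, {"tx": -0.34, "ty": -0.95, "tz": 0, "wx": 0, "wy": 0, "wz": 0.1, "claw": 0.8}, {"tx": -0.34, "ty": -0.95, "tz": 0, "wx": 0, "wy": 0, "wz": 0.12, "claw": 0.8}, {"tx": -0.34, "ty": -0.95, "tz": 0, "wx": 0, "wy": 0, "wz": 0.12, "claw": 0.8}, {"tx": -0.34, "ty": -0.95, "tz": 0, "wx": 0, "wy": 0, "wz": 0.12, "claw": 0.8}, {"tx": -0.34, "ty": -0.95, "tz": 0, "wx": 0, "wy": 0, "wz": 0.1, "claw": 0.8}, {"tx": -0.34, "ty": -0.95, "tz": 0, "wx": 0, "wy": 0, "wz": 0.08, "claw": 0.8}])

```text
clock: 9.05
tool_pos: [0.4717, -0.1376, 0.1072]
eef_rot: [0.897, 0.441, 0.0, 0.0]
contact_force: [0.1, -1.1, 0.6]
opening: 0.9
finger_force: 0.0
```

```bash
python3 go.py 456 -177.6 90 53
python3 - <<'E'
from h import *
from plant import vision
s=vision.snapshot("wrist"); cv2.imwrite("pics/w3.png",s["image"]); W=world(s)
m=(W[...,2]>.034)&(W[...,2]<.044)&(s["range_z"]>0)&(np.hypot(W[...,0]-.456,W[...,1]+.1776)<.055)
print(rect(W[m]),m.sum(),np.median(W[m][:,2]))
s=vision.snapshot("top"); W=world(s)
m=(W[...,2]>.043)&(W[...,2]<.06)&(np.hypot(W[...,0]-.569,W[...,1]-.136)<.05)
print("gb",rect(W[m]),m.sum(),np.median(W[m][:,2]))
E
```

```text
shift [-0.52 -1.33 -0.57] turn [0.   0.   0.01] psi 52.4 q7 -0.8 q [ 0.28  0.76 -0.15  2.08  0.33  0.32 -0.8 ] open 79.2 t 9.1 F [ 0.1 -1.1  0.6]
(array([ 459.8, -175.1]), array([51.9, 40.2]), 53.4) 2357 0.038113933875600386
gb (array([567.7, 137.3]), array([72.2, 25. ]), -10.4) 366 0.04743914790079473
```

The gauge block is placed: within 2 mm, flat, top at 0.0475. Now the V-block.

Emit:
drive_tool(targets=[{"tx": -0.2, "ty": -0.5, "tz": 0, "wx": 0, "wy": 0, "wz": 0.01, "claw": 0.8}, {"tx": -0.2, "ty": -0.5, "tz": -0.2, "wx": 0, "wy": 0, "wz": 0, "claw": 0.8}, {"tx": -0.08, "ty": -0.3, "tz": -0.4, "wx": 0, "wy": 0, "wz": 0, "claw": 0.8}, {"tx": 0, "ty": 0, "tz": -0.6, "wx": 0, "wy": 0, "wz": 0, "claw": 0.8}, {"tx": 0, "ty": 0, "tz": -0.6, "wx": 0, "wy": 0, "wz": 0, "claw": 0.8}, {"tx": 0, "ty": 0, "tz": -0.5, "wx": 0, "wy": 0, "wz": 0, "claw": 0.8}, {"tx": 0, "ty": 0, "tz": -0.3, "wx": 0, "wy": 0, "wz": 0, "claw": 0.8}, {"tx": 0, "ty": 0, "tz": 0, "wx": 0, "wy": 0, "wz": 0, "claw": 0.8}])

```text
clock: 9.95
tool_pos: [0.4574, -0.1745, 0.0279]
eef_rot: [0.896, 0.445, -0.001, -0.001]
contact_force: [0.2, 0.2, 0.6]
opening: 0.899
finger_force: 0.0
```

```bash
python3 go.py 457 -178 22 53.2
```

```text
shift [-0.01 -0.12 -0.2 ] turn [-0.001 -0.002  0.007] psi 52.8 q7 -0.77 q [ 0.31  0.92 -0.06  2.1   0.4   0.13 -0.77] open 79.1 t 9.9 F [0.2 0.2 0.6]
```

Emit:
drive_tool(targets=[{"tx": -0.01, "ty": -0.12, "tz": -0.16, "wx": 0, "wy": 0, "wz": 0.007, "claw": 0.8}, {"tx": 0, "ty": 0, "tz": 0, "wx": 0, "wy": 0, "wz": 0, "claw": -1}, {"tx": 0, "ty": 0, "tz": 0, "wx": 0, "wy": 0, "wz": 0, "claw": -1}, {"tx": 0, "ty": 0, "tz": 0, "wx": 0, "wy": 0, "wz": 0, "claw": -1}, {"tx": 0, "ty": 0, "tz": 0, "wx": 0, "wy": 0, "wz": 0, "claw": -1}, {"tx": 0, "ty": 0, "tz": 0, "wx": 0, "wy": 0, "wz": 0, "claw": -1}, {"tx": 0, "ty": 0, "tz": 0, "wx": 0, "wy": 0, "wz": 0, "claw": -1}, {"tx": 0, "ty": 0, "tz": 0, "wx": 0, "wy": 0, "wz": 0, "claw": -1}], force=40)

```text
clock: 10.75
tool_pos: [0.457, -0.1787, 0.0246]
eef_rot: [0.894, 0.448, -0.0, -0.0]
contact_force: [-0.8, 0.8, 4.0]
opening: 0.446
finger_force: 40.0
```

```bash
python3 go.py 487 253.5 110 -10.2
```

```text
shift [ 1.   14.41  2.85] turn [-0.    -0.    -1.056] psi 53.2 q7 -0.76 q [ 0.32  0.92 -0.06  2.1   0.4   0.13 -0.76] open 39.3 t 10.8 F [-0.8  0.8  4. ]
```

Emit:
drive_tool(targets=[{"tx": 0, "ty": 0, "tz": 0.5, "wx": 0, "wy": 0, "wz": 0, "claw": -1}, {"tx": 0, "ty": 0, "tz": 0.8, "wx": 0, "wy": 0, "wz": 0, "claw": -1}, {"tx": 0, "ty": 0, "tz": 0.8, "wx": 0, "wy": 0, "wz": 0, "claw": -1}, {"tx": 0, "ty": 0.5, "tz": 0.7, "wx": 0, "wy": 0, "wz": -0.1, "claw": -1}, {"tx": 0.1, "ty": 0.9, "tz": 0.1, "wx": 0, "wy": 0, "wz": -0.1, "claw": -1}, {"tx": 0.1, "ty": 0.9, "tz": 0, "wx": 0, "wy": 0, "wz": -0.1, "claw": -1}, {"tx": 0.1, "ty": 0.9, "tz": 0, "wx": 0, "wy": 0, "wz": -0.1, "claw": -1}, {"tx": 0.1, "ty": 0.9, "tz": 0, "wx": 0, "wy": 0, "wz": -0.1, "claw": -1}])

```text
clock: 11.55
tool_pos: [0.469, -0.0549, 0.111]
eef_rot: [0.98, 0.199, -0.0, -0.0]
contact_force: [-0.8, 0.5, -5.3]
opening: 0.45
finger_force: 40.0
```

Emit:
drive_tool(targets=[{"tx": 0.1, "ty": 0.95, "tz": 0, "wx": 0, "wy": 0, "wz": -0.1, "claw": -1}, {"tx": 0.1, "ty": 0.95, "tz": 0, "wx": 0, "wy": 0, "wz": -0.1, "claw": -1}, {"tx": 0.1, "ty": 0.95, "tz": 0, "wx": 0, "wy": 0, "wz": -0.1, "claw": -1}, {"tx": 0.1, "ty": 0.95, "tz": 0, "wx": 0, "wy": 0, "wz": -0.1, "claw": -1}, {"tx": 0.1, "ty": 0.95, "tz": 0, "wx": 0, "wy": 0, "wz": -0.1, "claw": -1}, {"tx": 0.1, "ty": 0.95, "tz": 0, "wx": 0, "wy": 0, "wz": -0.05, "claw": -1}, {"tx": 0, "ty": 0.95, "tz": 0, "wx": 0, "wy": 0, "wz": 0, "claw": -1}, {"tx": 0, "ty": 0.95, "tz": 0, "wx": 0, "wy": 0, "wz": 0, "claw": -1}])

```text
clock: 12.35
tool_pos: [0.4867, 0.1732, 0.1107]
eef_rot: [0.996, -0.086, -0.001, 0.0]
contact_force: [0.8, -0.8, -5.4]
opening: 0.45
finger_force: 40.0
```

```bash
python3 go.py 487 253.5 110 -10.2
```

```text
shift [ 0.01  2.68 -0.02] turn [ 0.001 -0.001 -0.006] psi -9.8 q7 -1.84 q [-0.54  0.78  0.17  2.01 -0.34  0.37 -1.84] open 39.6 t 12.3 F [ 0.8 -0.8 -5.4]
```

Emit:
drive_tool(targets=[{"tx": 0.01, "ty": 0.9, "tz": 0, "wx": 0, "wy": 0, "wz": -0.006, "claw": -1}, {"tx": 0, "ty": 0.9, "tz": 0, "wx": 0, "wy": 0, "wz": 0, "claw": -1}, {"tx": 0, "ty": 0.6, "tz": 0, "wx": 0, "wy": 0, "wz": 0, "claw": -1}, {"tx": 0, "ty": 0.28, "tz": -0.3, "wx": 0, "wy": 0, "wz": 0, "claw": -1}, {"tx": 0, "ty": 0, "tz": -0.6, "wx": 0, "wy": 0, "wz": 0, "claw": -1}, {"tx": 0, "ty": 0, "tz": -0.5, "wx": 0, "wy": 0, "wz": 0, "claw": -1}, {"tx": 0, "ty": 0, "tz": -0.2, "wx": 0, "wy": 0, "wz": 0, "claw": -1}, {"tx": 0, "ty": 0, "tz": 0, "wx": 0, "wy": 0, "wz": 0, "claw": -1}])

```text
clock: 13.15
tool_pos: [0.4868, 0.2512, 0.0621]
eef_rot: [0.996, -0.089, -0.001, 0.001]
contact_force: [-0.7, 0.8, -5.0]
opening: 0.452
finger_force: 40.0
```

```bash
python3 - <<'E'
from h import *
from plant import vision
s=vision.snapshot("wrist"); cv2.imwrite("pics/w4.png",s["image"]); np.savez("w4.npz",**s)
E
python3 go.py 487 254 38.6 -10.2
```

```text
shift [-0.01  0.08 -0.81] turn [ 0.001 -0.001  0.001] psi -10.2 q7 -1.93 q [-0.66  0.89  0.17  1.93 -0.39  0.35 -1.93] open 39.3 t 13.2 F [ 1.   0.4 -5.2]
```

View pics/w4.png

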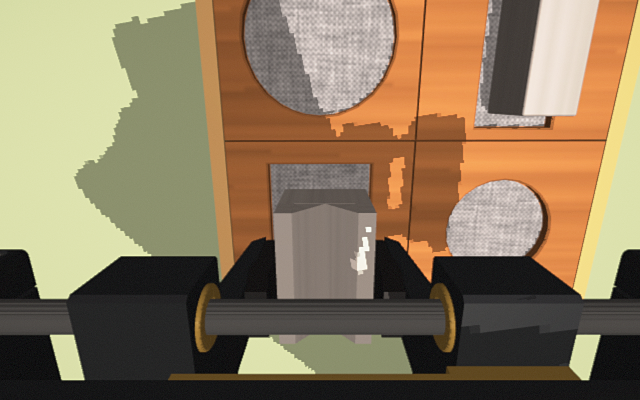

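The V-block is held level over the wide recess. The recess's far edge runs from (268,164) to (373,163), and the gauge block sits in its recess at the upper right.

Run:
```python
from h import *
s=dict(np.load("w4.npz")); F=world(s,.02)*1000; G=world(s,.014)*1000
a,b=F[164,268,:2],F[163,373,:2]; print(np.linalg.norm(b-a),(a+b)/2-38*np.array([np.cos(np.radians(-10.2)),np.sin(np.radians(-10.2))]))
# round recess small: left/right rim at row 222, top row 180
print("small rim L,R",F[222,446,:2],F[222,548,:2],"far",F[179,510,:2])
```

```text
56.639746199871375 [488.52714618 252.98923027]
small rim L,R [480.25423303 182.32356894] [469.89692881 125.35564542] far [498.99593878 145.85296475]
```

Emit:
drive_tool(targets=[{"tx": 0.01, "ty": 0.07, "tz": -0.2, "wx": 0, "wy": 0, "wz": 0, "claw": -1}, {"tx": 0, "ty": 0, "tz": -0.2, "wx": 0, "wy": 0, "wz": 0, "claw": -1}, {"tx": 0, "ty": 0, "tz": -0.15, "wx": 0, "wy": 0, "wz": 0, "claw": -1}, {"tx": 0, "ty": 0, "tz": -0.1, "wx": 0, "wy": 0, "wz": 0, "claw": -1}, {"tx": 0, "ty": 0, "tz": -0.06, "wx": 0, "wy": 0, "wz": 0, "claw": -1}, {"tx": 0, "ty": 0, "tz": -0.05, "wx": 0, "wy": 0, "wz": 0, "claw": -1}, {"tx": 0, "ty": 0, "tz": -0.05, "wx": 0, "wy": 0, "wz": 0, "claw": -1}, {"tx": 0, "ty": 0, "tz": 0, "wx": 0, "wy": 0, "wz": 0, "claw": -1}])

```text
clock: 14.0
tool_pos: [0.4879, 0.2546, 0.0391]
eef_rot: [0.996, -0.089, -0.0, 0.0]
contact_force: [-0.2, 0.2, -6.2]
opening: 0.451
finger_force: 40.0
```

```bash
python3 go.py 487.5 253.7 38.6 -10.2
```

```text
shift [-0.01 -0.03 -0.02] turn [ 0. -0. -0.] psi -10.2 q7 -1.93 q [-0.65  0.93  0.15  1.93 -0.4   0.31 -1.93] open 39.7 t 14.0 F [-0.2  0.2 -6.2]
```

Emit:
drive_tool(targets=[{"tx": 0, "ty": -0.03, "tz": -0.03, "wx": 0, "wy": 0, "wz": 0, "claw": -1}, {"tx": 0, "ty": 0, "tz": -0.03, "wx": 0, "wy": 0, "wz": 0, "claw": -1}, {"tx": 0, "ty": 0, "tz": 0, "wx": 0, "wy": 0, "wz": 0, "claw": -1}, {"tx": 0, "ty": 0, "tz": 0, "wx": 0, "wy": 0, "wz": 0, "claw": -1}, {"tx": 0, "ty": 0, "tz": 0, "wx": 0, "wy": 0, "wz": 0, "claw": -1}, {"tx": 0, "ty": 0, "tz": 0, "wx": 0, "wy": 0, "wz": 0, "claw": -1}, {"tx": 0, "ty": 0, "tz": 0, "wx": 0, "wy": 0, "wz": 0, "claw": -1}, {"tx": 0, "ty": 0, "tz": 0, "wx": 0, "wy": 0, "wz": 0, "claw": -1}])

```text
clock: 14.8
tool_pos: [0.488, 0.2543, 0.0387]
eef_rot: [0.996, -0.089, 0.0, -0.001]
contact_force: [-2.3, 0.6, 5.6]
opening: 0.446
finger_force: 40.0
```

Emit:
drive_tool(targets=[{"tx": 0, "ty": 0, "tz": 0, "wx": 0, "wy": 0, "wz": 0, "claw": 0.35}, {"tx": 0, "ty": 0, "tz": 0, "wx": 0, "wy": 0, "wz": 0, "claw": 0.35}, {"tx": 0, "ty": 0, "tz": 0, "wx": 0, "wy": 0, "wz": 0, "claw": 0.35}, {"tx": 0, "ty": 0, "tz": 0, "wx": 0, "wy": 0, "wz": 0, "claw": 0.35}, {"tx": 0, "ty": 0, "tz": 0.6, "wx": 0, "wy": 0, "wz": 0, "claw": 0.35}, {"tx": 0, "ty": 0, "tz": 0.9, "wx": 0, "wy": 0, "wz": 0, "claw": 0.35}, {"tx": 0, "ty": -0.5, "tz": 0.9, "wx": 0, "wy": 0, "wz": 0, "claw": 0.5}, {"tx": -0.1, "ty": -0.9, "tz": 0, "wx": 0, "wy": 0, "wz": 0, "claw": 1}])

```text
clock: 15.6
tool_pos: [0.4873, 0.2142, 0.1121]
eef_rot: [0.996, -0.087, 0.003, -0.002]
contact_force: [0.4, -0.1, 0.2]
opening: 0.814
finger_force: 0.0
```

Emit:
drive_tool(targets=[{"tx": -0.2, "ty": -0.9, "tz": 0, "wx": 0, "wy": 0, "wz": 0, "claw": 1}, {"tx": -0.2, "ty": -0.9, "tz": 0, "wx": 0, "wy": 0, "wz": 0, "claw": 1}, {"tx": -0.2, "ty": -0.9, "tz": 0, "wx": 0, "wy": 0, "wz": 0, "claw": 1}, {"tx": -0.2, "ty": -0.9, "tz": 0, "wx": 0, "wy": 0, "wz": 0, "claw": 1}, {"tx": -0.2, "ty": -0.9, "tz": 0, "wx": 0, "wy": 0, "wz": 0, "claw": 1}, {"tx": -0.2, "ty": -0.9, "tz": 0, "wx": 0, "wy": 0, "wz": 0, "claw": 1}, {"tx": -0.2, "ty": -0.9, "tz": 0, "wx": 0, "wy": 0, "wz": 0, "claw": 1}, {"tx": -0.1, "ty": -0.9, "tz": 0, "wx": 0, "wy": 0, "wz": 0, "claw": 1}])

```text
clock: 16.4
tool_pos: [0.4394, -0.0055, 0.1094]
eef_rot: [0.996, -0.089, -0.0, 0.0]
contact_force: [0.3, -0.5, -0.0]
opening: 0.996
finger_force: 0.0
```

```bash
python3 - <<'E'
from h import *
from plant import vision
s=vision.snapshot("wrist"); cv2.imwrite("pics/w5.png",s["image"]); W=world(s)
m=(W[...,2]>.030)&(W[...,2]<.042)&(s["range_z"]>0)&(np.hypot(W[...,0]-.44,W[...,1]+.0384)<.055)
print(cv2.minEnclosingCircle((W[m][:,:2]*1000).astype(np.float32)),rect(W[m]),m.sum())
s=vision.snapshot("top"); W=world(s)
m=(W[...,2]>.043)&(W[...,2]<.06)&(np.hypot(W[...,0]-.4875,W[...,1]-.2537)<.05)
print("vb",rect(W[m]),m.sum(),np.percentile(W[m][:,2],90))
E
python3 go.py 440.4 -38.4 22 -10.2
```

```text
((442.32208251953125, -39.84489822387695), 29.908920288085938) (array([442.6, -39.8]), array([59.3, 58.7]), 48.7) 3535
shift [ 0.04 -1.   -2.92] turn [ 0.003 -0.001  0.007] psi -10.6 q7 -1.59 q [-0.13  0.73  0.07  2.23 -0.25  0.18 -1.59] open 88.0 t 16.5 F [-0.1  0.1  0. ]Traceback (most recent call last):
  File "<stdin>", line 8, in <module>
    return _quantile_unchecked(
        a, q, axis, out, overwrite_input, method, keepdims, weights)
    return _ureduce(a,
                    func=_quantile_ureduce_func,
    ...<5 lines>...
                    overwrite_input=overwrite_input,
                    method=method)
    r = func(a, **kwargs)
    result = _quantile(arr,
                       quantiles=q,
    ...<2 lines>...
                       out=out,
                       weights=wgt)
    slices_having_nans = np.isnan(arr[-1, ...])
                                  ~~~^^^^^^^^^
IndexError: index -1 is out of bounds for axis 0 with size 0
```

The top view probably has the V-block hidden behind the arm, so I check it later. Next, the large ring at (442,-40).

Emit:
drive_tool(targets=[{"tx": 0.1, "ty": -0.5, "tz": 0, "wx": 0, "wy": 0, "wz": 0, "claw": 1}, {"tx": 0, "ty": -0.5, "tz": -0.2, "wx": 0, "wy": 0, "wz": 0, "claw": 1}, {"tx": 0, "ty": -0.05, "tz": -0.5, "wx": 0, "wy": 0, "wz": 0, "claw": 1}, {"tx": 0, "ty": 0, "tz": -0.6, "wx": 0, "wy": 0, "wz": 0, "claw": 1}, {"tx": 0, "ty": 0, "tz": -0.6, "wx": 0, "wy": 0, "wz": 0, "claw": 1}, {"tx": 0, "ty": 0, "tz": -0.5, "wx": 0, "wy": 0, "wz": 0, "claw": 1}, {"tx": 0, "ty": 0, "tz": -0.3, "wx": 0, "wy": 0, "wz": 0, "claw": 1}, {"tx": 0, "ty": 0, "tz": 0, "wx": 0, "wy": 0, "wz": 0, "claw": 1}])

```text
clock: 17.3
tool_pos: [0.4496, -0.0354, 0.0324]
eef_rot: [0.996, -0.089, -0.006, -0.0]
contact_force: [-0.0, -0.4, -0.7]
opening: 0.997
finger_force: 0.0
```

```bash
python3 go.py 442.3 -39.8 22 -10.2
```

```text
shift [-0.24 -0.15 -0.35] turn [-0.001 -0.011 -0.   ] psi -10.2 q7 -1.24 q [-0.04  0.91  0.03  2.21 -0.53  0.04 -1.24] open 87.8 t 17.3 F [-0.  -0.4 -0.7]
```

Joint 6 is at its lower limit (0.04), so I see whether a slow step still converges.

Emit:
drive_tool(targets=[{"tx": -0.1, "ty": -0.1, "tz": -0.1, "wx": 0, "wy": 0, "wz": 0, "claw": 1}, {"tx": -0.1, "ty": -0.05, "tz": -0.1, "wx": 0, "wy": 0, "wz": 0, "claw": 1}, {"tx": 0, "ty": 0, "tz": -0.1, "wx": 0, "wy": 0, "wz": 0, "claw": 1}, {"tx": 0, "ty": 0, "tz": 0, "wx": 0, "wy": 0, "wz": 0, "claw": 1}, {"tx": 0, "ty": 0, "tz": 0, "wx": 0, "wy": 0, "wz": 0, "claw": 1}, {"tx": 0, "ty": 0, "tz": 0, "wx": 0, "wy": 0, "wz": 0, "claw": 1}, {"tx": 0, "ty": 0, "tz": 0, "wx": 0, "wy": 0, "wz": 0, "claw": 1}, {"tx": 0, "ty": 0, "tz": 0, "wx": 0, "wy": 0, "wz": 0, "claw": 1}])

```text
clock: 18.1
tool_pos: [0.4462, -0.041, 0.0269]
eef_rot: [0.996, -0.089, -0.008, 0.0]
contact_force: [-0.2, 0.0, 0.1]
opening: 1.001
finger_force: 0.0
```

```bash
python3 go.py 442.3 -39.8 22 -10.2
```

```text
shift [-0.13  0.04 -0.16] turn [-0.001 -0.016 -0.   ] psi -10.2 q7 -0.82 q [-0.04  0.92  0.04  2.21 -0.94  0.04 -0.82] open 88.1 t 18.1 F [-0.2  0.   0.1]
```

The tool is within 4 mm and 1° of tilt, with the pads overlapping the ring by 15 mm. That is good enough for flat pads on a ring, so I close.

Emit:
drive_tool(targets=[{"tx": 0, "ty": 0.04, "tz": 0, "wx": 0, "wy": 0, "wz": 0, "claw": -1}, {"tx": 0, "ty": 0, "tz": 0, "wx": 0, "wy": 0, "wz": 0, "claw": -1}, {"tx": 0, "ty": 0, "tz": 0, "wx": 0, "wy": 0, "wz": 0, "claw": -1}, {"tx": 0, "ty": 0, "tz": 0, "wx": 0, "wy": 0, "wz": 0, "claw": -1}, {"tx": 0, "ty": 0, "tz": 0, "wx": 0, "wy": 0, "wz": 0, "claw": -1}, {"tx": 0, "ty": 0, "tz": 0, "wx": 0, "wy": 0, "wz": 0, "claw": -1}, {"tx": 0, "ty": 0, "tz": 0, "wx": 0, "wy": 0, "wz": 0, "claw": -1}, {"tx": 0, "ty": 0, "tz": 0, "wx": 0, "wy": 0, "wz": 0, "claw": -1}], force=40)

```text
clock: 18.9
tool_pos: [0.4461, -0.0401, 0.0267]
eef_rot: [0.996, -0.089, -0.008, 0.0]
contact_force: [-0.0, -0.4, 0.3]
opening: 0.66
finger_force: 39.9
```

```bash
python3 go.py 585.5 236 110 -10.2
```

```text
shift [4.65 9.2  2.78] turn [-0.001 -0.016  0.   ] psi -10.2 q7 -0.81 q [-0.04  0.92  0.04  2.21 -0.95  0.04 -0.81] open 58.1 t 18.9 F [-0.  -0.4  0.3]
```

Emit:
drive_tool(targets=[{"tx": 0, "ty": 0, "tz": 0.3, "wx": 0, "wy": 0, "wz": 0, "claw": -1}, {"tx": 0, "ty": 0, "tz": 0.7, "wx": 0, "wy": 0, "wz": 0, "claw": -1}, {"tx": 0, "ty": 0, "tz": 0.9, "wx": 0, "wy": 0, "wz": 0, "claw": -1}, {"tx": 0.3, "ty": 0.4, "tz": 0.8, "wx": 0, "wy": 0, "wz": 0, "claw": -1}, {"tx": 0.45, "ty": 0.8, "tz": 0.1, "wx": 0, "wy": 0, "wz": 0, "claw": -1}, {"tx": 0.45, "ty": 0.9, "tz": 0, "wx": 0, "wy": 0, "wz": 0, "claw": -1}, {"tx": 0.45, "ty": 0.9, "tz": 0, "wx": 0, "wy": 0, "wz": 0, "claw": -1}, {"tx": 0.45, "ty": 0.9, "tz": 0, "wx": 0, "wy": 0, "wz": 0, "claw": -1}])

```text
clock: 19.7
tool_pos: [0.5085, 0.0792, 0.1103]
eef_rot: [0.996, -0.088, -0.01, -0.0]
contact_force: [1.0, -0.9, -5.3]
opening: 0.664
finger_force: 39.9
```

```bash
python3 go.py 589.3 236 110 -10.2
```

```text
shift [ 2.69  5.23 -0.01] turn [-0.002 -0.018 -0.001] psi -10.1 q7 -1.16 q [-0.53  0.85  0.51  2.01 -0.83  0.52 -1.16] open 58.4 t 19.7 F [ 1.  -0.9 -5.3]
```

Emit:
drive_tool(targets=[{"tx": 0.45, "ty": 0.87, "tz": 0, "wx": 0, "wy": 0, "wz": 0, "claw": -1}, {"tx": 0.45, "ty": 0.87, "tz": 0, "wx": 0, "wy": 0, "wz": 0, "claw": -1}, {"tx": 0.45, "ty": 0.87, "tz": 0, "wx": 0, "wy": 0, "wz": 0, "claw": -1}, {"tx": 0.45, "ty": 0.87, "tz": 0, "wx": 0, "wy": 0, "wz": 0, "claw": -1}, {"tx": 0.45, "ty": 0.87, "tz": 0, "wx": 0, "wy": 0, "wz": 0, "claw": -1}, {"tx": 0.3, "ty": 0.6, "tz": -0.2, "wx": 0, "wy": 0, "wz": 0, "claw": -1}, {"tx": 0.1, "ty": 0.2, "tz": -0.6, "wx": 0, "wy": 0, "wz": 0, "claw": -1}, {"tx": 0, "ty": 0, "tz": -0.4, "wx": 0, "wy": 0, "wz": 0, "claw": -1}])

```text
clock: 20.5
tool_pos: [0.5867, 0.2327, 0.0719]
eef_rot: [0.996, -0.088, -0.01, 0.0]
contact_force: [-0.4, -0.2, -6.1]
opening: 0.657
finger_force: 39.9
```

```bash
python3 - <<'E'
from h import *
from plant import vision
s=vision.snapshot("wrist"); cv2.imwrite("pics/w6.png",s["image"]); W=world(s); np.savez("w6.npz",**s)
s=vision.snapshot("scene"); cv2.imwrite("pics/s6.png",s["image"][90:300,240:560])
E
python3 go.py 589.3 236 40.7 -10.2
```

```text
shift [ 0.13  0.21 -1.03] turn [ 0.001 -0.023  0.001] psi -10.3 q7 -1.48 q [-0.75  1.03  0.59  1.67 -0.81  0.73 -1.48] open 58.0 t 20.6 F [-0.4 -0.9 -4.4]
```

View pics/w6.png

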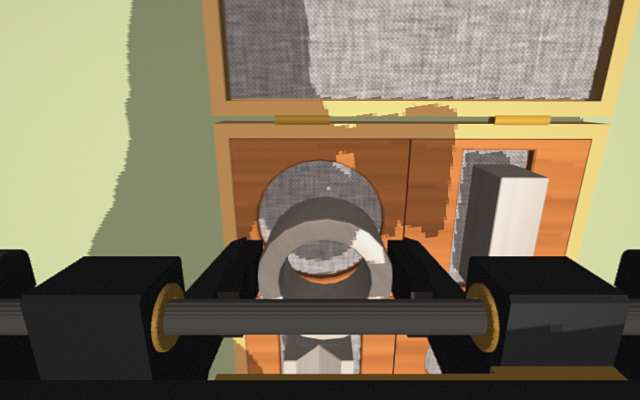

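The ring is held over the round recess, whose rim is at (320,160), (258,212) and (383,212). The V-block is visible below at (320,355).

```bash
python3 - <<'E'
from h import *
s=dict(np.load("w6.npz")); F=world(s,.02)*1000; W=world(s)
pts=np.array([F[160,320,:2],F[212,258,:2],F[212,383,:2],F[172,278,:2],F[172,363,:2]],np.float64)
from scipy.optimize import least_squares
print(least_squares(lambda p:np.hypot(*(pts-p).T)-38,[585,236]).x, np.round(pts))
m=(W[...,2]>.07)&(W[...,2]<.1); m[:195]=0;m[295:]=0;m[:,:262]=0;m[:,390:]=0
P=W[m]*1000; q=P[(P[:,2]>np.percentile(P[:,2],60))]; A=np.c_[q[:,:2],np.ones(len(q))]
print(len(q),np.round(q.mean(0),1))
E
python3 go.py 589.3 236 40.7 -10.2
```

```text
[588.74239469 234.65148961] [[625. 228.]
 [601. 270.]
 [588. 197.]
 [623. 253.]
 [614. 205.]]
2070 [596.7 230.5  80.1]
shift [ 0.13  0.21 -1.03] turn [ 0.001 -0.023  0.001] psi -10.3 q7 -1.48 q [-0.75  1.03  0.59  1.67 -0.81  0.73 -1.48] open 58.0 t 20.6 F [-0.4 -0.9 -4.4]
```

Emit:
drive_tool(targets=[{"tx": 0.17, "ty": 0.18, "tz": -0.1, "wx": 0, "wy": 0, "wz": 0, "claw": -1}, {"tx": 0, "ty": 0, "tz": -0.3, "wx": 0, "wy": 0, "wz": 0, "claw": -1}, {"tx": 0, "ty": 0, "tz": -0.25, "wx": 0, "wy": 0, "wz": 0, "claw": -1}, {"tx": 0, "ty": 0, "tz": -0.15, "wx": 0, "wy": 0, "wz": 0, "claw": -1}, {"tx": 0, "ty": 0, "tz": -0.06, "wx": 0, "wy": 0, "wz": 0, "claw": -1}, {"tx": 0, "ty": 0, "tz": -0.04, "wx": 0, "wy": 0, "wz": 0, "claw": -1}, {"tx": 0, "ty": 0, "tz": 0, "wx": 0, "wy": 0, "wz": 0, "claw": -1}, {"tx": 0, "ty": 0, "tz": 0, "wx": 0, "wy": 0, "wz": 0, "claw": -1}])

```text
clock: 21.4
tool_pos: [0.5939, 0.2371, 0.048]
eef_rot: [0.996, -0.089, -0.008, 0.0]
contact_force: [0.1, 0.5, -4.1]
opening: 0.66
finger_force: 39.9
```

```bash
python3 go.py 590.5 235.3 40.7 -10.2
```

```text
shift [-0.11 -0.06 -0.24] turn [-0.001 -0.016 -0.   ] psi -10.2 q7 -1.48 q [-0.74  1.07  0.57  1.65 -0.84  0.71 -1.48] open 58.1 t 21.4 F [ 0.1  0.5 -4.1]
```

Emit:
drive_tool(targets=[{"tx": -0.1, "ty": -0.05, "tz": -0.06, "wx": 0, "wy": 0, "wz": 0, "claw": -1}, {"tx": 0, "ty": 0, "tz": -0.06, "wx": 0, "wy": 0, "wz": 0, "claw": -1}, {"tx": 0, "ty": 0, "tz": -0.06, "wx": 0, "wy": 0, "wz": 0, "claw": -1}, {"tx": 0, "ty": 0, "tz": -0.04, "wx": 0, "wy": 0, "wz": 0, "claw": -1}, {"tx": 0, "ty": 0, "tz": -0.03, "wx": 0, "wy": 0, "wz": 0, "claw": -1}, {"tx": 0, "ty": 0, "tz": -0.02, "wx": 0, "wy": 0, "wz": 0, "claw": -1}, {"tx": 0, "ty": 0, "tz": 0, "wx": 0, "wy": 0, "wz": 0, "claw": -1}, {"tx": 0, "ty": 0, "tz": 0, "wx": 0, "wy": 0, "wz": 0, "claw": -1}])

```text
clock: 22.2
tool_pos: [0.5906, 0.2356, 0.0408]
eef_rot: [0.996, -0.089, -0.009, -0.0]
contact_force: [-3.1, -0.8, 4.7]
opening: 0.663
finger_force: 39.9
```

```bash
python3 go.py 590.5 235.3 40.7 -10.2
```

```text
shift [-0.   -0.01 -0.  ] turn [-0.002 -0.016 -0.   ] psi -10.2 q7 -1.47 q [-0.73  1.07  0.56  1.66 -0.85  0.69 -1.47] open 58.4 t 22.2 F [-3.1 -0.8  4.7]
```

The ring is on the floor. Release, lift and travel to the small ring.

Emit:
drive_tool(targets=[{"tx": 0, "ty": 0, "tz": 0, "wx": 0, "wy": 0, "wz": 0, "claw": 0.72}, {"tx": 0, "ty": 0, "tz": 0, "wx": 0, "wy": 0, "wz": 0, "claw": 0.72}, {"tx": 0, "ty": 0, "tz": 0, "wx": 0, "wy": 0, "wz": 0, "claw": 0.72}, {"tx": 0, "ty": 0, "tz": 0.4, "wx": 0, "wy": 0, "wz": 0, "claw": 0.72}, {"tx": 0, "ty": 0, "tz": 0.9, "wx": 0, "wy": 0, "wz": 0, "claw": 0.72}, {"tx": 0, "ty": 0, "tz": 0.9, "wx": 0, "wy": -0.016, "wz": 0, "claw": 0.72}, {"tx": 0, "ty": -0.5, "tz": 0.4, "wx": 0, "wy": 0, "wz": 0, "claw": 0.72}, {"tx": 0, "ty": -0.9, "tz": 0, "wx": 0, "wy": 0, "wz": 0, "claw": 0.72}])

```text
clock: 23.0
tool_pos: [0.5918, 0.1949, 0.1198]
eef_rot: [0.996, -0.087, 0.002, -0.002]
contact_force: [1.6, -0.1, -0.4]
opening: 0.86
finger_force: 0.0
```

Emit:
drive_tool(targets=[{"tx": 0, "ty": -1, "tz": 0, "wx": 0, "wy": 0, "wz": 0, "claw": 0.72}, {"tx": 0, "ty": -1, "tz": 0, "wx": 0, "wy": 0, "wz": 0, "claw": 0.72}, {"tx": 0, "ty": -1, "tz": 0, "wx": 0, "wy": 0, "wz": 0, "claw": 0.72}, {"tx": 0, "ty": -1, "tz": 0, "wx": 0, "wy": 0, "wz": 0, "claw": 0.72}, {"tx": 0, "ty": -1, "tz": 0, "wx": 0, "wy": 0, "wz": 0, "claw": 0.72}, {"tx": 0, "ty": -1, "tz": 0, "wx": 0, "wy": 0, "wz": 0, "claw": 0.72}, {"tx": 0, "ty": -1, "tz": 0, "wx": 0, "wy": 0, "wz": 0, "claw": 0.72}, {"tx": 0, "ty": -1, "tz": 0, "wx": 0, "wy": 0, "wz": 0, "claw": 0.72}])

```text
clock: 23.8
tool_pos: [0.5899, -0.049, 0.1178]
eef_rot: [0.996, -0.089, -0.001, -0.0]
contact_force: [0.6, 0.2, -0.2]
opening: 0.861
finger_force: 0.0
```

Emit:
drive_tool(targets=[{"tx": 0, "ty": -1, "tz": 0, "wx": 0, "wy": 0, "wz": 0, "claw": 0.72}, {"tx": 0, "ty": -1, "tz": 0, "wx": 0, "wy": 0, "wz": 0, "claw": 0.72}, {"tx": 0, "ty": -1, "tz": 0, "wx": 0, "wy": 0, "wz": 0, "claw": 0.72}, {"tx": 0, "ty": -1, "tz": 0, "wx": 0, "wy": 0, "wz": 0, "claw": 0.72}, {"tx": 0, "ty": -1, "tz": 0, "wx": 0, "wy": 0, "wz": 0, "claw": 0.72}, {"tx": 0, "ty": -1, "tz": 0, "wx": 0, "wy": 0, "wz": 0, "claw": 0.72}, {"tx": 0, "ty": -1, "tz": 0, "wx": 0, "wy": 0, "wz": 0, "claw": 0.72}, {"tx": 0, "ty": -0.5, "tz": 0, "wx": 0, "wy": 0, "wz": 0, "claw": 0.72}])

```text
clock: 24.6
tool_pos: [0.5888, -0.2763, 0.1181]
eef_rot: [0.996, -0.091, -0.0, 0.001]
contact_force: [-0.3, -0.4, 0.3]
opening: 0.862
finger_force: 0.0
```

```bash
python3 - <<'E'
from h import *
from plant import vision
s=vision.snapshot("wrist"); cv2.imwrite("pics/w7.png",s["image"]); W=world(s)
m=(W[...,2]>.030)&(W[...,2]<.042)&(s["range_z"]>0)&(np.hypot(W[...,0]-.5847,W[...,1]+.3249)<.045)
print(m.sum(),rect(W[m]) if m.sum() else 0)
s=vision.snapshot("top"); W=world(s)
for n,x,y in(("vb",.4875,.2537),("gb",.569,.136),("large",.587,.2353)):
    m=(W[...,2]>.043)&(W[...,2]<.06)&(np.hypot(W[...,0]-x,W[...,1]-y)<.05)
    if m.any(): print(n,rect(W[m]),m.sum(),np.percentile(W[m][:,2],[50,90]))
E
python3 go.py 584.7 -324.9 22 -10.2
```

```text
2074 (array([ 586.3, -326.6]), array([41.1, 40.7]), 2.9)
vb (array([486.7, 255.7]), array([59.8, 42.1]), -9.9) 442 [0.04983815 0.05313495]
gb (array([567.4, 137.8]), array([71.6, 25.3]), -10.3) 365 [0.04758024 0.04951255]
large (array([584.7, 236.6]), array([58.2, 57.6]), -0.8) 338 [0.0474091  0.04985671]
shift [-0.15 -1.66 -3.2 ] turn [ 0.001 -0.001  0.004] psi -10.5 q7 -0.82 q [ 0.09  0.96  0.55  1.61 -0.66  0.77 -0.82] open 75.6 t 24.7 F [-0.7 -0.1  1.1]
```

View pics/w7.png

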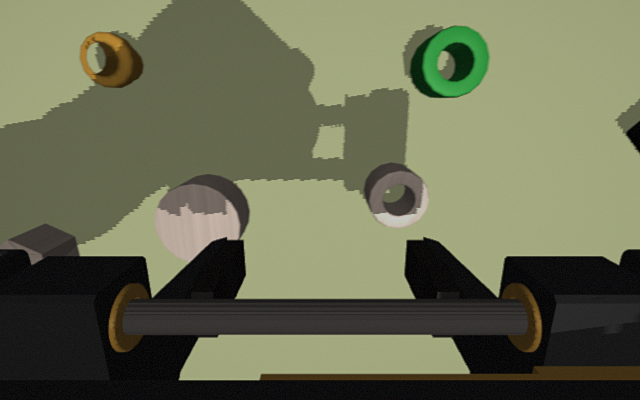

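The three placed gauges measure fine. The small steel ring is at (397,195) in the wrist view, and the green one at (450,60) is well clear.

Emit:
drive_tool(targets=[{"tx": -0.1, "ty": -0.7, "tz": 0, "wx": 0, "wy": 0, "wz": 0, "claw": 0.72}, {"tx": 0, "ty": -0.7, "tz": -0.2, "wx": 0, "wy": 0, "wz": 0, "claw": 0.72}, {"tx": 0, "ty": -0.31, "tz": -0.5, "wx": 0, "wy": 0, "wz": 0, "claw": 0.72}, {"tx": 0, "ty": 0, "tz": -0.7, "wx": 0, "wy": 0, "wz": 0, "claw": 0.72}, {"tx": 0, "ty": 0, "tz": -0.7, "wx": 0, "wy": 0, "wz": 0, "claw": 0.72}, {"tx": 0, "ty": 0, "tz": -0.5, "wx": 0, "wy": 0, "wz": 0, "claw": 0.72}, {"tx": 0, "ty": 0, "tz": -0.4, "wx": 0, "wy": 0, "wz": 0, "claw": 0.72}, {"tx": 0, "ty": 0, "tz": 0, "wx": 0, "wy": 0, "wz": 0, "claw": 0.72}])

```text
clock: 25.5
tool_pos: [0.5869, -0.321, 0.0256]
eef_rot: [0.996, -0.088, -0.002, -0.002]
contact_force: [-0.0, 0.8, 0.5]
opening: 0.861
finger_force: 0.0
```

```bash
python3 go.py 586.3 -326.6 22 -10.2
```

```text
shift [-0.02 -0.19 -0.12] turn [-0.004 -0.003 -0.001] psi -10.1 q7 -0.73 q [ 0.2   1.1   0.47  1.56 -0.71  0.67 -0.73] open 75.7 t 25.5 F [-0.   0.8  0.5]
```

Emit:
drive_tool(targets=[{"tx": -0.02, "ty": -0.16, "tz": -0.08, "wx": 0, "wy": 0, "wz": 0, "claw": 0.72}, {"tx": 0, "ty": 0, "tz": 0, "wx": 0, "wy": 0, "wz": 0, "claw": 0.72}, {"tx": 0, "ty": 0, "tz": 0, "wx": 0, "wy": 0, "wz": 0, "claw": -1}, {"tx": 0, "ty": 0, "tz": 0, "wx": 0, "wy": 0, "wz": 0, "claw": -1}, {"tx": 0, "ty": 0, "tz": 0, "wx": 0, "wy": 0, "wz": 0, "claw": -1}, {"tx": 0, "ty": 0, "tz": 0, "wx": 0, "wy": 0, "wz": 0, "claw": -1}, {"tx": 0, "ty": 0, "tz": 0, "wx": 0, "wy": 0, "wz": 0, "claw": -1}, {"tx": 0, "ty": 0, "tz": 0, "wx": 0, "wy": 0, "wz": 0, "claw": -1}], force=40)

```text
clock: 26.3
tool_pos: [0.5872, -0.3274, 0.0254]
eef_rot: [0.996, -0.089, -0.0, -0.001]
contact_force: [0.0, 1.0, 2.0]
opening: 0.471
finger_force: 40.0
```

```bash
python3 go.py 469.5 154 115 -10.2
```

```text
shift [-3.92 16.05  2.99] turn [-0.001 -0.    -0.   ] psi -10.2 q7 -0.72 q [ 0.21  1.1   0.47  1.55 -0.7   0.67 -0.72] open 41.4 t 26.3 F [0. 1. 2.]
```

Emit:
drive_tool(targets=[{"tx": 0, "ty": 0, "tz": 0.3, "wx": 0, "wy": 0, "wz": 0, "claw": -1}, {"tx": 0, "ty": 0, "tz": 0.8, "wx": 0, "wy": 0, "wz": 0, "claw": -1}, {"tx": 0, "ty": 0, "tz": 0.9, "wx": 0, "wy": 0, "wz": 0, "claw": -1}, {"tx": -0.1, "ty": 0.5, "tz": 0.8, "wx": 0, "wy": 0, "wz": 0, "claw": -1}, {"tx": -0.22, "ty": 0.9, "tz": 0.2, "wx": 0, "wy": 0, "wz": 0, "claw": -1}, {"tx": -0.22, "ty": 0.9, "tz": 0, "wx": 0, "wy": 0, "wz": 0, "claw": -1}, {"tx": -0.22, "ty": 0.9, "tz": 0, "wx": 0, "wy": 0, "wz": 0, "claw": -1}, {"tx": -0.22, "ty": 0.9, "tz": 0, "wx": 0, "wy": 0, "wz": 0, "claw": -1}])

```text
clock: 27.1
tool_pos: [0.5572, -0.2034, 0.1157]
eef_rot: [0.996, -0.089, -0.0, -0.001]
contact_force: [0.2, 0.3, -3.0]
opening: 0.47
finger_force: 40.0
```

Emit:
drive_tool(targets=[{"tx": -0.25, "ty": 1, "tz": 0, "wx": 0, "wy": 0, "wz": 0, "claw": -1}, {"tx": -0.25, "ty": 1, "tz": 0, "wx": 0, "wy": 0, "wz": 0, "claw": -1}, {"tx": -0.25, "ty": 1, "tz": 0, "wx": 0, "wy": 0, "wz": 0, "claw": -1}, {"tx": -0.25, "ty": 1, "tz": 0, "wx": 0, "wy": 0, "wz": 0, "claw": -1}, {"tx": -0.25, "ty": 1, "tz": 0, "wx": 0, "wy": 0, "wz": 0, "claw": -1}, {"tx": -0.25, "ty": 1, "tz": 0, "wx": 0, "wy": 0, "wz": 0, "claw": -1}, {"tx": -0.25, "ty": 1, "tz": 0, "wx": 0, "wy": 0, "wz": 0, "claw": -1}, {"tx": -0.25, "ty": 1, "tz": 0, "wx": 0, "wy": 0, "wz": 0, "claw": -1}])

```text
clock: 27.9
tool_pos: [0.4975, 0.0366, 0.1157]
eef_rot: [0.996, -0.089, 0.0, -0.001]
contact_force: [0.0, 0.5, -2.1]
opening: 0.473
finger_force: 40.0
```

```bash
python3 go.py 469.5 154 115 -10.2
```

```text
shift [-0.93  3.91 -0.02] turn [-0.001  0.     0.   ] psi -10.2 q7 -1.05 q [-0.45  0.81  0.48  2.07 -0.86  0.46 -1.05] open 41.6 t 27.9 F [ 0.   0.5 -2.1]
```

Emit:
drive_tool(targets=[{"tx": -0.22, "ty": 0.95, "tz": 0, "wx": 0, "wy": 0, "wz": 0, "claw": -1}, {"tx": -0.22, "ty": 0.95, "tz": 0, "wx": 0, "wy": 0, "wz": 0, "claw": -1}, {"tx": -0.22, "ty": 0.95, "tz": 0, "wx": 0, "wy": 0, "wz": 0, "claw": -1}, {"tx": -0.16, "ty": 0.7, "tz": 0, "wx": 0, "wy": 0, "wz": 0, "claw": -1}, {"tx": -0.08, "ty": 0.36, "tz": -0.2, "wx": 0, "wy": 0, "wz": 0, "claw": -1}, {"tx": 0, "ty": 0, "tz": -0.6, "wx": 0, "wy": 0, "wz": 0, "claw": -1}, {"tx": 0, "ty": 0, "tz": -0.5, "wx": 0, "wy": 0, "wz": 0, "claw": -1}, {"tx": 0, "ty": 0, "tz": 0, "wx": 0, "wy": 0, "wz": 0, "claw": -1}])

```text
clock: 28.7
tool_pos: [0.4701, 0.1519, 0.075]
eef_rot: [0.996, -0.089, -0.001, -0.0]
contact_force: [-0.7, -0.0, -2.3]
opening: 0.468
finger_force: 40.0
```

```bash
python3 - <<'E'
from h import *
from plant import vision
s=vision.snapshot("wrist"); cv2.imwrite("pics/w8.png",s["image"]); np.savez("w8.npz",**s)
E
python3 go.py 470 154 39.4 -10.2
```

```text
shift [-0.02  0.07 -1.21] turn [-0.001 -0.001  0.001] psi -10.3 q7 -1.21 q [-0.62  0.87  0.37  2.1  -0.94  0.35 -1.21] open 41.3 t 28.8 F [ 0.3  0.7 -2.5]
```

View pics/w8.png

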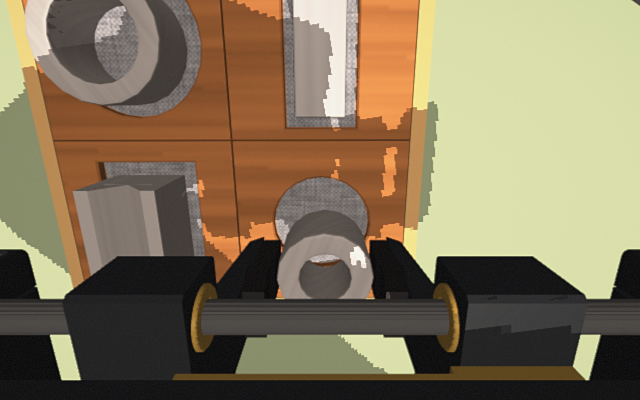

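The ring is held over the small round recess, whose rim is at (321,177), (274,217) and (369,217). The other three gauges sit in their recesses.

```bash
python3 - <<'E'
from h import *
from scipy.optimize import least_squares
s=dict(np.load("w8.npz")); F=world(s,.02)*1000
p=np.array([F[v,u,:2] for u,v in((321,177),(274,217),(369,217))])
print(least_squares(lambda c:np.hypot(*(p-c).T)-29,[470,154]).x)
E
python3 go.py 470 154 39.4 -10.2
```

```text
[470.49977582 153.79277138]
shift [-0.02  0.07 -1.21] turn [-0.001 -0.001  0.001] psi -10.3 q7 -1.21 q [-0.62  0.87  0.37  2.1  -0.94  0.35 -1.21] open 41.3 t 28.8 F [ 0.3  0.7 -2.5]
```

Emit:
drive_tool(targets=[{"tx": 0.02, "ty": 0.05, "tz": -0.2, "wx": 0, "wy": 0, "wz": 0, "claw": -1}, {"tx": 0, "ty": 0, "tz": -0.3, "wx": 0, "wy": 0, "wz": 0, "claw": -1}, {"tx": 0, "ty": 0, "tz": -0.25, "wx": 0, "wy": 0, "wz": 0, "claw": -1}, {"tx": 0, "ty": 0, "tz": -0.15, "wx": 0, "wy": 0, "wz": 0, "claw": -1}, {"tx": 0, "ty": 0, "tz": -0.08, "wx": 0, "wy": 0, "wz": 0, "claw": -1}, {"tx": 0, "ty": 0, "tz": -0.04, "wx": 0, "wy": 0, "wz": 0, "claw": -1}, {"tx": 0, "ty": 0, "tz": 0, "wx": 0, "wy": 0, "wz": 0, "claw": -1}, {"tx": 0, "ty": 0, "tz": 0, "wx": 0, "wy": 0, "wz": 0, "claw": -1}])

```text
clock: 29.55
tool_pos: [0.4714, 0.1543, 0.0458]
eef_rot: [0.996, -0.089, -0.0, -0.001]
contact_force: [0.1, 0.2, -2.0]
opening: 0.463
finger_force: 40.0
```

```bash
python3 go.py 471 154 39.4 -10.2
```

```text
shift [-0.01 -0.01 -0.21] turn [-0.001  0.    -0.   ] psi -10.2 q7 -1.21 q [-0.57  0.91  0.26  2.1  -0.96  0.26 -1.21] open 40.8 t 29.6 F [ 0.1  0.2 -2. ]
```

Emit:
drive_tool(targets=[{"tx": 0, "ty": 0, "tz": -0.06, "wx": 0, "wy": 0, "wz": 0, "claw": -1}, {"tx": 0, "ty": 0, "tz": -0.06, "wx": 0, "wy": 0, "wz": 0, "claw": -1}, {"tx": 0, "ty": 0, "tz": -0.05, "wx": 0, "wy": 0, "wz": 0, "claw": -1}, {"tx": 0, "ty": 0, "tz": -0.04, "wx": 0, "wy": 0, "wz": 0, "claw": -1}, {"tx": 0, "ty": 0, "tz": -0.02, "wx": 0, "wy": 0, "wz": 0, "claw": -1}, {"tx": 0, "ty": 0, "tz": -0.01, "wx": 0, "wy": 0, "wz": 0, "claw": -1}, {"tx": 0, "ty": 0, "tz": 0, "wx": 0, "wy": 0, "wz": 0, "claw": -1}, {"tx": 0, "ty": 0, "tz": 0, "wx": 0, "wy": 0, "wz": 0, "claw": -1}])

```text
clock: 30.35
tool_pos: [0.4713, 0.1543, 0.0393]
eef_rot: [0.996, -0.089, -0.0, -0.001]
contact_force: [-2.5, 0.1, 7.6]
opening: 0.469
finger_force: 40.0
```

The small ring is on the floor. Release, lift and back away.

Emit:
drive_tool(targets=[{"tx": 0, "ty": 0, "tz": 0, "wx": 0, "wy": 0, "wz": 0, "claw": 0.35}, {"tx": 0, "ty": 0, "tz": 0, "wx": 0, "wy": 0, "wz": 0, "claw": 0.35}, {"tx": 0, "ty": 0, "tz": 0, "wx": 0, "wy": 0, "wz": 0, "claw": 0.35}, {"tx": 0, "ty": 0, "tz": 0, "wx": 0, "wy": 0, "wz": 0, "claw": 0.35}, {"tx": 0, "ty": 0, "tz": 0.5, "wx": 0, "wy": 0, "wz": 0, "claw": 0.35}, {"tx": 0, "ty": 0, "tz": 0.9, "wx": 0, "wy": 0, "wz": 0, "claw": 0.35}, {"tx": 0, "ty": -0.3, "tz": 0.9, "wx": 0, "wy": 0, "wz": 0, "claw": 0.35}, {"tx": 0, "ty": -0.9, "tz": 0.9, "wx": 0, "wy": 0, "wz": 0, "claw": 0.35}])

```text
clock: 31.15
tool_pos: [0.4711, 0.1207, 0.135]
eef_rot: [0.996, -0.086, -0.001, -0.001]
contact_force: [0.9, -0.1, 0.5]
opening: 0.672
finger_force: 0.0
```

Emit:
drive_tool(targets=[{"tx": 0.1, "ty": -1, "tz": 0.3, "wx": 0, "wy": 0, "wz": 0, "claw": 0.35}, {"tx": 0.1, "ty": -1, "tz": 0.3, "wx": 0, "wy": 0, "wz": 0, "claw": 0.35}, {"tx": 0.1, "ty": -1, "tz": 0.3, "wx": 0, "wy": 0, "wz": 0, "claw": 0.35}, {"tx": 0.1, "ty": -1, "tz": 0.3, "wx": 0, "wy": 0, "wz": 0, "claw": 0.35}, {"tx": 0.1, "ty": -1, "tz": 0, "wx": 0, "wy": 0, "wz": 0, "claw": 0.35}, {"tx": 0.1, "ty": -1, "tz": 0, "wx": 0, "wy": 0, "wz": 0, "claw": 0.35}, {"tx": 0.1, "ty": -0.8, "tz": 0, "wx": 0, "wy": 0, "wz": 0, "claw": 0.35}, {"tx": 0, "ty": 0, "tz": 0, "wx": 0, "wy": 0, "wz": 0, "claw": 0.35}])

```text
clock: 31.95
tool_pos: [0.4925, -0.09, 0.1709]
eef_rot: [0.996, -0.092, 0.001, 0.001]
contact_force: [-0.2, -0.2, 0.0]
opening: 0.675
finger_force: 0.0
```

Emit:
drive_tool(targets=[{"tx": 0, "ty": -1, "tz": 0, "wx": 0, "wy": 0, "wz": 0, "claw": 0.35}, {"tx": 0, "ty": -1, "tz": 0, "wx": 0, "wy": 0, "wz": 0, "claw": 0.35}, {"tx": 0, "ty": -1, "tz": 0, "wx": 0, "wy": 0, "wz": 0, "claw": 0.35}, {"tx": 0, "ty": -1, "tz": 0, "wx": 0, "wy": 0, "wz": 0, "claw": 0.35}, {"tx": 0, "ty": -0.8, "tz": 0, "wx": 0, "wy": 0, "wz": 0, "claw": 0.35}, {"tx": 0, "ty": 0, "tz": 0, "wx": 0, "wy": 0, "wz": 0, "claw": 0.35}, {"tx": 0, "ty": 0, "tz": 0, "wx": 0, "wy": 0, "wz": 0, "claw": 0.35}, {"tx": 0, "ty": 0, "tz": 0, "wx": 0, "wy": 0, "wz": 0, "claw": 0.35}])

```text
clock: 32.75
tool_pos: [0.4925, -0.2273, 0.1701]
eef_rot: [0.996, -0.088, -0.001, -0.002]
contact_force: [0.6, 0.6, 0.1]
opening: 0.678
finger_force: 0.0
```

Run:
```python
from h import *
from plant import vision
s=vision.snapshot("top"); W=world(s); cv2.imwrite("pics/end.png",s["image"])
for n,x,y in(("vb",.4875,.2537),("gb",.569,.136),("large",.587,.2353),("small",.4705,.154)):
    m=(W[...,2]>.043)&(W[...,2]<.06)&(np.hypot(W[...,0]-x,W[...,1]-y)<.05)
    if m.any(): print(n,rect(W[m]),m.sum(),np.percentile(W[m][:,2],[50,90]))
for n,x,y in(("disc",.592,-.184),("nut",.582,-.046)):
    m=(W[...,2]>.022)&(W[...,2]<.06)&(np.hypot(W[...,0]-x,W[...,1]-y)<.05)
    if m.any(): print(n,rect(W[m]),m.sum())
```

```text
vb (array([486.6, 255.2]), array([59.9, 41.7]), -9.8) 440 [0.04973333 0.05288544]
large (array([584.6, 236.5]), array([59. , 57.3]), 1.6) 338 [0.04762364 0.05005523]
nut (array([595.4, -49.2]), array([39.8, 19.9]), 69.8) 107
```

View pics/end.png

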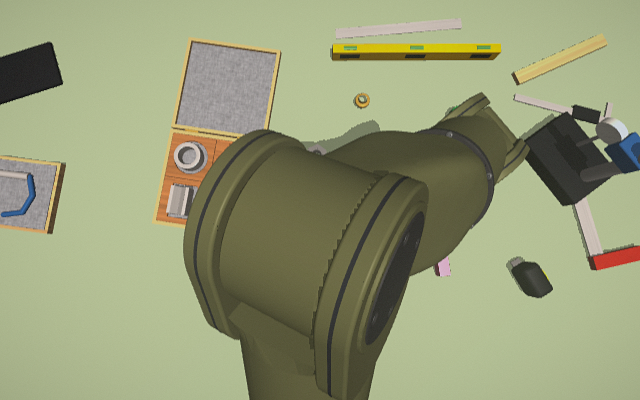

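The arm hides the rest of the scene from the top camera, so I measure with the scene camera.

Run:
```python
from h import *
from plant import vision
s=vision.snapshot("scene"); W=world(s); cv2.imwrite("pics/end2.png",s["image"])
for n,x,y,z in(("vb",.4875,.2537,.047),("gb",.569,.136,.043),("large",.587,.2353,.043),("small",.4705,.154,.043),("disc",.592,-.184,.029),("nut",.582,-.046,.029)):
    m=(W[...,2]>z)&(W[...,2]<.06)&(np.hypot(W[...,0]-x,W[...,1]-y)<.045)
    if m.any(): print(n,rect(W[m]),m.sum(),np.percentile(W[m][:,2],[50,90]))
```

```text
vb (array([486.5, 254.4]), array([61.8, 42.2]), -8.4) 249 [0.05183179 0.05416066]
gb (array([567.4, 136.5]), array([73.6, 25.1]), -10.0) 323 [0.04851212 0.05063502]
large (array([584. , 236.1]), array([59.7, 59.1]), -3.2) 303 [0.04821189 0.0501117 ]
small (array([467.6, 154.2]), array([42.7, 40.6]), -8.3) 172 [0.04844376 0.05041735]
disc (array([ 591.9, -185.6]), array([59. , 58.9]), 61.1) 624 [0.03489568 0.03649415]
nut (array([582.1, -47.8]), array([46.1, 41.4]), -9.6) 262 [0.0345392  0.03640298]
```

View pics/end2.png

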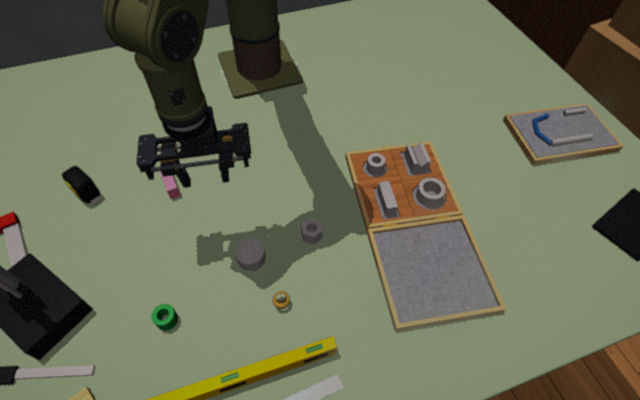

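All four gauges sit in their recesses (around (403,185)). The disc (250,253) and the nut (312,230) have not moved, and the arm is clear. Handing in.

```bash
python3 -c "
from plant import workorder
print(workorder.finish_job())"
```

```text
the job is handed in; nothing more can be done
None
```

All four gauges are seated flat in their own recesses, within about 4 mm of centre by the final camera check; the disc and nut were not moved, and the job was handed in after about 33 s of robot time (no verdict was returned).

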